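# Set up the taco toaster

### The job

Get the taco toaster ready: hang every steel shell former astride the toaster's bar, side by side, and push the crumb tray fully home. Only then set the two dials, the black one first: turn the black browning dial clockwise as far as its stop and from there back exactly six clicks, then the red timer dial clockwise to its stop and back exactly four clicks. Leave the red-lidded jar and the spice jar where they are.

Things in the scene. Friction and masses are not known exactly. Their poses are not given: they have to be found in the camera images.
- toaster: Taco toaster, fixed; origin on the worktop under the bar, 60 mm toward +y from the bar's middle; x to its back, y along the bar. Grey base 30 mm high, front face 80 mm before (-x) and back face 35 mm behind the bar; orange heating tubes to 39 mm. Two towers 94 x 94 mm, 120 high, centred at x -32, y +168 (black browning dial on top) and y -288 mm (red timer dial).
- rail_mid (a point): Middle of the toaster's horizontal steel bar, on its axis, 105 mm above the worktop; y along the bar, z up, x to the toaster's back. The bar is 12 mm thick, 330 long, fixed; a post 12 mm wide (along y) and 22 deep stands at each end, up to 13 mm above the bar's axis. 150 mm of bar each side of the middle is usable.
- tray_pull (a point): Front face of the black pull (44 wide, 12 high, 22 mm deep) amid the steel crumb tray's front, 17 mm above the worktop; its x axis points into the toaster, the way the tray is pushed home. The tray's front panel (160 wide, 22 high) lies 21 mm behind this point.
- crumb_tray (a joint): How far the crumb tray stands out of the toaster's front, m: 0 is fully home against its stop, at most 0.05. It takes about 2 N to slide and stays where it is left.
- browning_dial_grip (a point): On the upright axis of the black browning dial, on the toaster's left (+y) tower, 151 mm above the worktop, amid its grip bar. Turns with the dial: x runs along the grip bar, 46 long, 12 thick, 30 mm high (top 8 mm above this point, foot 22 mm below on a round skirt 62 mm across); a white pointer line is at its -x end.
- browning_dial (a joint): Angle of the black dial, rad. 0 is its clockwise stop seen from above (pointer to the toaster's front, at a large dot); it grows anticlockwise, to 4.2. A spring catch clicks and holds it every 20 degrees (0.349 rad), counted from the stop, with a dot at each: six clicks back is 2.094, the other large dot. Turning over a click takes about 0.1 N m.
- timer_dial_grip (a point): On the upright axis of the red timer dial, on the toaster's right (-y) tower, 151 mm above the worktop, amid its grip bar. Turns with the dial: x runs along the grip bar, 46 long, 12 thick, 30 mm high (top 8 mm above this point, foot 22 mm below on a round skirt 62 mm across); a white pointer line is at its -x end.
- timer_dial (a joint): Angle of the red dial, rad. 0 is its clockwise stop seen from above (pointer to the toaster's front, at a large dot); it grows anticlockwise, to 4.2. A spring catch clicks and holds it every 20 degrees (0.349 rad), counted from the stop, with a dot at each: four clicks back is 1.396, the other large dot. Turning over a click takes about 0.1 N m.
- former_1_tab (a point): Centre of the red lifting tab of a former (may be absent): a stiff steel saddle, an upside-down V, 62 mm across its feet (x), 50 long (y), ridge 80 above the feet, about 150 g. Tab: upright fin on the ridge, 8 thick (x), 32 long (y), top 112, centre 98 mm above the feet. Starts standing. Hung, ridge along the bar, the tab centre is 40 mm above the bar's axis; it centres itself.
- former_2_tab (a point): Centre of the yellow lifting tab of a former (may be absent): a stiff steel saddle, an upside-down V, 62 mm across its feet (x), 50 long (y), ridge 80 above the feet, about 150 g. Tab: upright fin on the ridge, 8 thick (x), 32 long (y), top 112, centre 98 mm above the feet. Starts standing. Hung, ridge along the bar, the tab centre is 40 mm above the bar's axis; it centres itself.
- former_3_tab (a point): Centre of the green lifting tab of a former (may be absent): a stiff steel saddle, an upside-down V, 62 mm across its feet (x), 50 long (y), ridge 80 above the feet, about 150 g. Tab: upright fin on the ridge, 8 thick (x), 32 long (y), top 112, centre 98 mm above the feet. Starts standing. Hung, ridge along the bar, the tab centre is 40 mm above the bar's axis; it centres itself.
- former_4_tab (a point): Centre of the blue lifting tab of a former (may be absent): a stiff steel saddle, an upside-down V, 62 mm across its feet (x), 50 long (y), ridge 80 above the feet, about 150 g. Tab: upright fin on the ridge, 8 thick (x), 32 long (y), top 112, centre 98 mm above the feet. Starts standing. Hung, ridge along the bar, the tab centre is 40 mm above the bar's axis; it centres itself.
- jar_c (a point): Centre of a jar with a red lid, 65 across, 100 mm high: to be left alone.
- spice_c (a point): Centre of a glass spice jar with a green cap, 46 across, 106 mm high: to be left alone.

How it is judged:
On the way, in this order (a step that is already met when the one before it is completed fails the run):
1. every former hangs astride the bar and the crumb tray is home (x of former_1_tab in the frame of rail_mid between -0.022 and 0.022 m and y of former_1_tab in the frame of rail_mid between -0.15 and 0.15 m and z of former_1_tab in the frame of rail_mid between 0.028 and 0.052 m and angle between each of former_1_tab, former_2_tab, former_3_tab, former_4_tab's own z axis and vertical below 0.35 rad and angle between the y axis of each of former_1_tab, former_2_tab, former_3_tab, former_4_tab and the y axis of rail_mid, either way round below 0.35 rad and x of former_2_tab in the frame of rail_mid between -0.022 and 0.022 m and y of former_2_tab in the frame of rail_mid between -0.15 and 0.15 m and z of former_2_tab in the frame of rail_mid between 0.028 and 0.052 m and x of former_3_tab in the frame of rail_mid between -0.022 and 0.022 m and y of former_3_tab in the frame of rail_mid between -0.15 and 0.15 m and z of former_3_tab in the frame of rail_mid between 0.028 and 0.052 m and x of former_4_tab in the frame of rail_mid between -0.022 and 0.022 m and y of former_4_tab in the frame of rail_mid between -0.15 and 0.15 m and z of former_4_tab in the frame of rail_mid between 0.028 and 0.052 m and value of joint crumb_tray below 0.004 m), for 0.3 s.
2. then the black browning dial is at its clockwise stop (value of joint browning_dial below 0.1 rad), for 0.1 s.
3. then it is six clicks back from the stop (value of joint browning_dial between 1.964 and 2.224 rad), for 0.3 s.
4. then the red timer dial is at its clockwise stop (all of step 3 and value of joint timer_dial below 0.1 rad), for 0.1 s.
5. then it is four clicks back from the stop (all of step 3 and value of joint timer_dial between 1.266 and 1.526 rad), for 0.3 s.
At the end, for the whole second after the job is handed in: Each former present astride the bar (tab centre 28-52 mm above its axis, within 22 mm of it across and 150 mm of its middle along it, tilt and turn from the bar under 20 degrees); tray within 4 mm of home; dials at the sixth (2.094 rad) and fourth click (1.396), within 0.13 (all of step 1 and all of step 5); the robot touches nothing.
It fails at once if the red-lidded jar or the spice jar is moved more than 30 mm (distance of any of jar_c, spice_c from where it was at the start of the episode above 0.03 m).
Of former_1, former_2, former_3, former_4 only 3 to 4 are there at a start; the rules pass over those that are not, and their reading is None.
At some moment in a run one of former_1, former_2, former_3, former_4 may be knocked a few centimetres aside while the robot is not near it.
Once in a run the grip may slacken for a moment while it holds something.
It also fails if it takes over 210 s, if anything falls off the work surface, if the arm or the gripper's body presses on something with over 40 N, if the wrist force passes 120 N, or if a joint passes its speed limit or range.

### The arm

A 6-joint arm with a two-finger parallel gripper is mounted at the origin on a cart in front of the work surface, level with it; the furniture and walls round the work are solid. World frame = base frame: x ahead of the robot, y to its left, z up, the work surface at z = 0. Lengths are in m, angles in rad, forces in N, time in s.
With the tool pointing down it reaches from about 0.35 to 0.875 m from the base axis. Payload 4.2 kg.
Tool frame: the origin (TCP) lies at the centre of the arm's flange, where the gripper is bolted on; the fingertips stand robot.finger_overhang ahead of it and the grasp point (between the pads) lies 164 mm ahead of it (robot.finger_overhang is the distance from the TCP to the fingertips, in m); z points along the fingers, y is the line along which they close (so a half turn about z gives the same grasp; the last joint's range is limited). The gripper opens to 87 mm and grips with 3 to 60 N. Pads are 19 mm wide; open, the fingers measure 117 mm over their backs; the gripper's body (75 mm by 190 mm) begins 51 mm behind the grasp point.
Start: joints at [1.431, 0.385, 0.008, 0, -1.194, -0.259], TCP at [0.243, 0.576, 0.405] pointing down, gripper open.
Joint ranges: [-3.14, 3.14], [-1.21, 2.06], [-1.07, 1.41], [-3.16, 2.05], [-2.99, -0.16], [-3.1, 3.1]. Speed limits (rad/s): [2.79, 2.79, 3.14, 3.14, 3.14, 3.14].

### API

Orientations are given as a unit quaternion [x, y, z, w].
In Python, from rig import robot gives the robot as it stands. The module is installed in compiled form; this text tells all that it offers.
- The arm moves only by the tool move_arm, never from a script. Its argument "moves" is a list of rows, each a list of 7 numbers: the turn, a rotation vector about the tool's x, y, z in degrees, then the shift along the tool's x, y, z in m, then the opening in per cent of the stroke, from 0 (shut) to 100 (fully open). In form: [[ax, ay, az, x, y, z, fingers], ...]. A call has 1 to 8 rows; each row shifts and turns the commanded pose from where the row before left it, along the tool's axes as they then stand; what a row does not reach is not made up. A row lasts 1/12 s, in which the tool goes at most 41.7 mm and 7.16 degrees, less where a joint would pass 70% of its speed; a pose out of reach is approached as far as the arm can. A call is refused whole if a number of a shift passes 0.0417 or a number of a turn 7.16, either way. A call with a gripper value outside its range is refused whole. The fingers move at their own pace and stop on an object; the grip force is fixed at half the most. Time passes only in rows, so rows that do not move let the fingers close. It gives the time, the measured TCP pose, the force, the opening and the grip force at its end, in the units of the state.
- robot.get_obs(): the state, without advancing time (a new reading comes with each control period).
- robot.read_camera(name): name is "side" or "top" or "wrist"; returns a dict with "image" (420x560x3 uint8, blue, green, red), "range_z" (420x560 float32, m along the optical axis (not along the pixel's ray), 0 where there is no reading), "vertical_fov" (degrees; the focal length in pixels is half the picture's height over the tangent of half this angle, whatever the lens; pixels are square), "cx", "cy" (the principal point, pixels), "D" ([k1, k2, p1, p2, k3] as OpenCV has them; the pictures are not rectified), "eye" and "orientation" of the camera in the world. Camera axes: x right, y up, looking along -z (the intrinsics and any distortion apply to the point x, -y, -z); pixel columns grow to the right and rows downward; lengths in m; the calibration is good to about 2 mm. A picture is of the moment at which its call begins.
- robot.finish_job(): hands the job in; it is judged then, once.
The state is a dict: "t": time; "joint_positions": joint angles; "joint_velocities": joint speeds; "joint_efforts": joint torques, N m; "tool_pos": TCP position; "eef_rot": TCP orientation; "wrist_force": force on the tool from outside, world axes, zero at the start; "torque": the same for the moment, N m; "opening": finger opening in m; "grasp_force": force on a finger pad.
Only numpy, scipy, OpenCV 4.12 (cv2) and the standard library are available. Lean on these libraries where they do the work, as an engineer would, in place of code of your own. Each camera call takes 0.05 s, during which the arm holds its last target. There are 200 camera calls.

## Working session

There is one attempt and no reset: what is moved stays moved. The work goes in short steps, Python scripts to look and compute and a tool call to move; the robot and the scene stay as the last step left them, time stands still between calls to the robot, and variables do not carry over. Pictures are saved under pics/ and viewed, at most 14 in all, crops included, and the job is handed in when it is done.

Besides the shell and the picture viewer there is one more tool, called after "Request:" in YAML: its name, and indented under it one key for each argument. move_arm: Moves the arm, as the interface text tells. Its arguments: {"type":"object","properties":{"moves":{"type":"array","items":{"type":"array","items":{"type":"number"}}}},"required":["moves"]}

```bash
mkdir -p pics; cat > h.py <<'E'
import numpy as np, cv2
from scipy.spatial.transform import Rotation as R
from rig import robot
def cam(n):
    c=robot.read_camera(n); np.savez('/tmp/%s.npz'%n,**{k:np.array(v) for k,v in c.items()}); return c
def load(n): return dict(np.load('/tmp/%s.npz'%n))
def ray(c,u,v):
    im=c["image"];f=im.shape[0]/2/np.tan(np.radians(float(c["vertical_fov"]))/2)
    K=np.array([[f,0,float(c["cx"])],[0,f,float(c["cy"])],[0,0,1]])
    p=cv2.undistortPoints(np.array([[[u,v]]],float),K,np.array(c["D"],float))[0,0]
    return np.array([p[0],-p[1],-1.])
def rot(c):
    o=np.array(c["orientation"]); return o if o.shape==(3,3) else R.from_quat(o).as_matrix()
def pix(c,u,v,z=None):
    "world point by range, or on plane z"
    d=rot(c)@ray(c,u,v);e=np.array(c["eye"])
    if z is None: s=float(np.median(c["range_z"][int(v)-1:int(v)+2,int(u)-1:int(u)+2]))
    else: s=(z-e[2])/d[2]
    return e+s*d
def cloud(c):
    im=c["image"];h,w=im.shape[:2];f=h/2/np.tan(np.radians(float(c["vertical_fov"]))/2)
    K=np.array([[f,0,float(c["cx"])],[0,f,float(c["cy"])],[0,0,1]])
    g=np.stack(np.meshgrid(np.arange(w),np.arange(h)),-1).reshape(-1,1,2).astype(float)
    p=cv2.undistortPoints(g,K,np.array(c["D"],float))[:,0]
    d=np.c_[p[:,0],-p[:,1],-np.ones(len(p))]*c["range_z"].reshape(-1,1)
    return (d@rot(c).T+np.array(c["eye"])).reshape(h,w,3)
E
python3 - <<'E'
from h import *
print(robot.get_obs(), robot.finger_overhang)
for n in("top","side","wrist"):
    c=cam(n); cv2.imwrite(f'pics/{n}0.png',c["image"]); print(n,c["eye"],c["orientation"],c["vertical_fov"],c["D"])
E
```

```text
{'t': 0.0, 'joint_positions': array([ 1.43060434e+00,  3.85559574e-01,  6.61849788e-03, -5.33519497e-04,
       -1.19399874e+00, -2.58635349e-01]), 'joint_velocities': array([-0.00064325, -0.00015864, -0.00036341, -0.0004548 , -0.00016461,
        0.00039129]), 'joint_efforts': array([-1.17639727e-03, -3.90664172e+01,  1.87398219e+01,  4.21974018e+00,
        1.08193231e-02, -1.97321583e-04]), 'tool_pos': array([0.24257347, 0.57577787, 0.40364936]), 'eef_rot': array([ 9.80162801e-01, -1.98191002e-01, -1.84072403e-04,  1.08454257e-03]), 'wrist_force': array([-0.52450354, -0.20542343, -0.09631518]), 'torque': array([-0.04914844,  0.04321192, -0.00527726]), 'grasp_force': 0.0, 'opening': 0.08717663600835018} 0.1822
top [ 0.46401356 -0.00512262  1.36886399] [-0.03376956  0.02875298  0.71635045 -0.6963296 ] 42.24879152273531 [-0.15016974  0.          0.          0.          0.        ]
side [ 0.08102248 -0.71174309  0.61258262] [ 0.47648398 -0.14578509 -0.24394128  0.831987  ] 50.595762803279 [0.03358678 0.         0.         0.         0.        ]
wrist [0.31584017 0.54542497 0.38360855] [ 0.08264787 -0.12226767  0.8240877  -0.54689982] 65.34667723248285 [0.01135902 0.         0.         0.         0.        ]
```

View pics/top0.png

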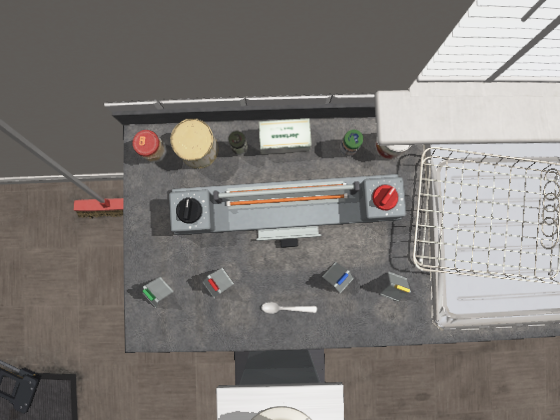

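View pics/side0.png

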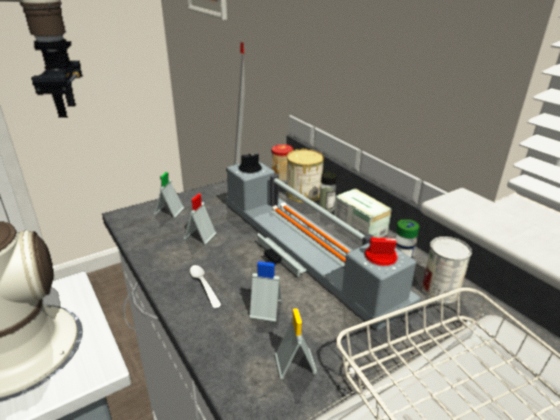

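Top view: four formers, green (149,295), red (213,285), blue (342,280), yellow (402,289). The black dial is at (188,209), the red dial at (386,197), and the tray pull at (288,242).

```bash
python3 - <<'E'
from h import *
c=load("top");im=c["image"];P=cloud(c);hsv=cv2.cvtColor(im,cv2.COLOR_BGR2HSV)
H,S,V=[hsv[...,i].astype(int) for i in range(3)]
box={'red':(195,265,232,305),'yellow':(382,270,420,305),'green':(135,275,165,308),'blue':(325,262,360,300)}
for k,(a,b,a2,b2) in box.items():
    m=np.zeros(H.shape,bool);m[b:b2,a:a2]=True;m&=(S>120)&(V>60)
    ys,xs=np.nonzero(m)
    q=np.array([pix(c,x,y,.112)[:2] for x,y in zip(xs,ys)])
    r=P[ys,xs]; r=r[r[:,2]>.07]
    if len(q)<4: print(k,len(q));continue
    w,v=np.linalg.eigh(np.cov(q.T)); a=np.degrees(np.arctan2(v[1,1],v[0,1]))
    print(k,len(q),'mean',q.mean(0).round(4),'long axis deg',a.round(1),'sd',np.sqrt(w).round(4),'cloud',np.median(r,0).round(4) if len(r) else None, (r[:,2].max()if len(r) else 0))
# toaster: towers top z .12
m=(abs(P[...,2]-.12)<.006)
lab=cv2.connectedComponentsWithStats(m.astype(np.uint8))
for i in range(1,lab[0]):
    if lab[2][i,4]>300:
        q=P[lab[1]==i][:,:2].astype(np.float32);print('z.12',lab[3][i].round(),lab[2][i,4],cv2.minAreaRect(q),q.mean(0))
m=(abs(P[...,2]-.109)<.006);m[:180]=0;m[230:]=0
ys,xs=np.nonzero(m);print(len(xs));
s=(xs>218)&(xs<355);q=P[ys[s],xs[s]];print(len(q));print(np.polyfit(q[:,1],q[:,0],1),q[:,1].min(),q[:,1].max(),q[:,0].mean(),q[:,1].mean())
for u,v in[(288,243),(257,237),(319,232),(258,232),(318,228)]:print(u,v,pix(c,u,v))
for n,uv in(('bl',(188,209)),('red',(386,197))): print(n,pix(c,*uv,.159),pix(c,*uv))
big=cv2.resize(im[170:310,130:430],(800,373),interpolation=cv2.INTER_CUBIC);cv2.imwrite('pics/topcrop.png',big)
E
```

```text
red 55 mean [0.4141 0.1453] long axis deg -145.1 sd [0.0028 0.0089] cloud [0.4142 0.1455 0.111 ] 0.11591838548505362
yellow 50 mean [ 0.3917 -0.2911] long axis deg 69.2 sd [0.0023 0.0101] cloud [ 0.3916 -0.2907  0.1106] 0.11573454478826606
green 56 mean [0.3935 0.2965] long axis deg 45.5 sd [0.003  0.0086] cloud [0.3935 0.2968 0.1107] 0.11616095627726297
blue 54 mean [ 0.4189 -0.1529] long axis deg 133.8 sd [0.0027 0.0087] cloud [ 0.4195 -0.1529  0.1113] 0.1166417416656611
z.12 [191. 139.] 991 ((0.7555633783340454, 0.19062085449695587), (0.10058332979679108, 0.09727153182029724), 89.19650268554688) [0.7550919 0.1910084]
z.12 [383. 198.] 1058 ((0.6037138104438782, -0.25735917687416077), (0.09413933753967285, 0.0934261828660965), 2.599520206451416) [ 0.6027766  -0.25519493]
z.12 [190. 211.] 1095 ((0.586226224899292, 0.19647811353206635), (0.0941237062215805, 0.0954577773809433), 2.108386993408203) [0.5852792  0.19507512]
848
662
[-0.03962243  0.62550031] -0.18903145644994726 0.12820651059974603 0.6267238035643004 -0.03087879547738508
288 243 [ 0.50704776 -0.03216426  0.02108317]
257 237 [0.52497094 0.04498126 0.00146709]
319 232 [ 0.53318638 -0.11162599 -0.00053919]
258 232 [0.53749158 0.04213369 0.00158282]
318 228 [ 0.54324562 -0.10929546  0.00147737]
bl [0.58506747 0.19278084 0.159     ] [0.58524998 0.19307923 0.15717583]
red [ 0.59940859 -0.25326065  0.159     ] [ 0.59955881 -0.25353596  0.15765764]
```

View pics/topcrop.png

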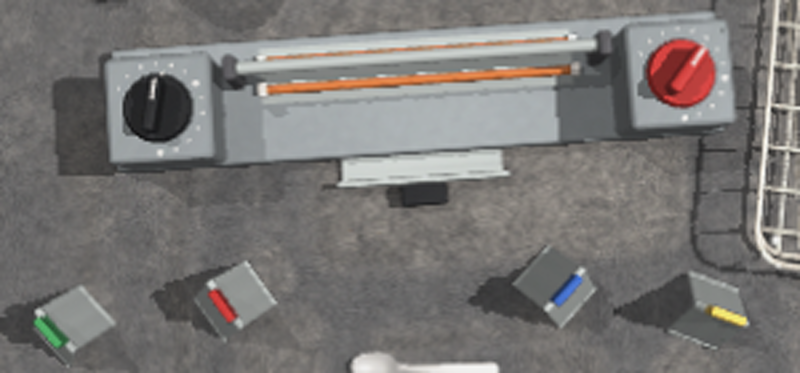

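```bash
cat >> h.py <<'E'
def go(x,y,z,th,frm=None):
    "prints turn (deg about tool z) and then the shift in the turned tool frame"
    o=robot.get_obs()
    if frm is None:
        M=R.from_quat(o["eef_rot"]).as_matrix(); t0=np.degrees(np.arctan2(M[1,0],M[0,0])); p=np.array(o["tool_pos"]); tilt=np.degrees(np.arccos(-M[2,2]))
        print('now',p.round(4),'th',t0.round(2),'tilt',tilt.round(2),'t',round(o['t'],2),'F',o['wrist_force'].round(1))
    else: p=np.array(frm[:3]);t0=frm[3]
    d=np.array([x,y,z])-p; a=np.radians(th); s=[d[0]*np.cos(a)+d[1]*np.sin(a), d[0]*np.sin(a)-d[1]*np.cos(a), -d[2]]
    dt=-(th-t0)
    n=int(np.ceil(max(np.linalg.norm(s)/.0415,1e-9))); nr=int(np.ceil(abs(dt)/7.1))
    print('turn %.2f (%d rows of %.3f)'%(dt,nr,dt/max(nr,1)),'shift',np.round(s,4),'%d rows of'%n,np.round(np.array(s)/n,4), 'both max',max(n,nr))
    return (x,y,z,th)
T=np.array([.6246,.0307]);YAW=2.2
def tw(x,y):
    a=np.radians(YAW);return T[0]+x*np.cos(a)-y*np.sin(a),T[1]+x*np.sin(a)+y*np.cos(a)
E
python3 - <<'E'
from h import *
a=go(0.46,-.0315,.40,2.2); a=go(.46,-.0315,.197,2.2,a)
E
```

```text
now [0.2426 0.5758 0.4039] th -22.86 tilt 0.1 t 0.15 F [-0.7 -0.3  0.4]
turn -25.06 (4 rows of -6.264) shift [0.1939 0.6152 0.0039] 16 rows of [0.0121 0.0385 0.0002] both max 16
turn -0.00 (0 rows of -0.000) shift [0.    0.    0.203] 5 rows of [0.     0.     0.0406] both max 5
```

Request:
move_arm:
  moves:
    - [0, 0, -6.264, 0, 0, 0, 0]
    - [0, 0, -6.264, 0, 0, 0, 0]
    - [0, 0, -6.264, 0, 0, 0, 0]
    - [0, 0, -6.264, 0, 0, 0, 0]
    - [0, 0, 0, 0.0121, 0.0385, 0, 0]
    - [0, 0, 0, 0.0121, 0.0385, 0, 0]
    - [0, 0, 0, 0.0121, 0.0385, 0, 0]
    - [0, 0, 0, 0.0121, 0.0385, 0, 0]

```text
t: 0.82
tool_pos: [0.2971, 0.4222, 0.4042]
eef_rot: [1.0, 0.02, -0.0, 0.001]
wrist_force: [0.8, 0.7, 1.4]
opening: 0.0414
grasp_force: 0.0
```

Request:
move_arm:
  moves:
    - [0, 0, 0, 0.0121, 0.0385, 0, 0]
    - [0, 0, 0, 0.0121, 0.0385, 0, 0]
    - [0, 0, 0, 0.0121, 0.0385, 0, 0]
    - [0, 0, 0, 0.0121, 0.0385, 0, 0]
    - [0, 0, 0, 0.0121, 0.0385, 0, 0]
    - [0, 0, 0, 0.0121, 0.0385, 0, 0]
    - [0, 0, 0, 0.0121, 0.0385, 0, 0]
    - [0, 0, 0, 0.0121, 0.0385, 0, 0]

```text
t: 1.48
tool_pos: [0.4054, 0.1178, 0.4049]
eef_rot: [1.0, 0.02, 0.0, -0.0]
wrist_force: [0.5, 0.3, -0.6]
opening: 0.0008
grasp_force: 0.0
```

Request:
move_arm:
  moves:
    - [0, 0, 0, 0.0121, 0.0385, 0, 0]
    - [0, 0, 0, 0.0121, 0.0385, 0, 0]
    - [0, 0, 0, 0.0121, 0.0385, 0, 0]
    - [0, 0, 0, 0.0121, 0.0385, 0, 0]
    - [0, 0, 0, 0, 0, 0, 0]
    - [0, 0, 0, 0, 0, 0, 0]

```text
t: 1.98
tool_pos: [0.46, -0.0342, 0.4042]
eef_rot: [1.0, 0.017, -0.001, 0.0]
wrist_force: [0.4, 0.4, 0.6]
opening: 0.0005
grasp_force: 0.0
```

```bash
python3 - <<'E'
from h import *
go(0.46,-.0315,.197,2.2)
c=cam("wrist");cv2.imwrite('pics/w1.png',c["image"])
E
```

```text
now [ 0.46   -0.0342  0.4042] th 1.91 tilt 0.07 t 1.98 F [0.4 0.4 0.6]
turn -0.29 (1 rows of -0.287) shift [ 1.000e-04 -2.700e-03  2.072e-01] 5 rows of [ 0.     -0.0005  0.0414] both max 5
```

View pics/w1.png

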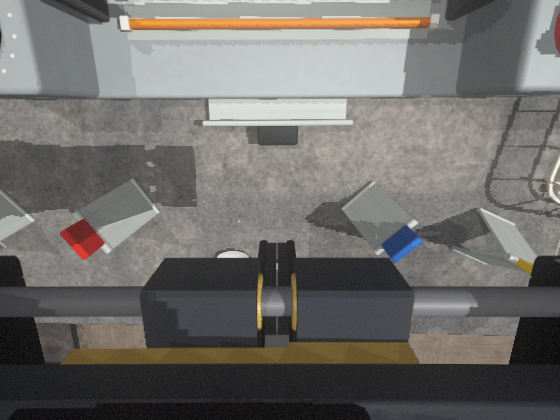

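Wrist view: the pull is at (278,135), in line with the closed fingers at (277,260), and the tray stands about 25 mm out. Lowering and pushing.

```bash
python3 - <<'E'
from h import *
c=load("wrist")
for uv in((278,135),(278,142),(278,128),(215,124),(340,122),(215,108),(340,106)):print(uv,pix(c,*uv).round(4))
E
```

```text
(278, 135) [ 0.5074 -0.0335  0.0226]
(278, 142) [ 0.5    -0.0338  0.023 ]
(278, 128) [ 0.5148 -0.0332  0.0227]
(215, 124) [0.517  0.0334 0.0282]
(340, 122) [ 0.5235 -0.0983  0.0282]
(215, 108) [0.5329 0.0362 0.0107]
(340, 106) [ 0.5396 -0.1     0.0109]
```

Request:
move_arm:
  moves:
    - [0, 0, 0, 0, -0.0027, 0.041, 0]
    - [0, 0, 0, 0, 0, 0.041, 0]
    - [0, 0, 0, 0, 0, 0.041, 0]
    - [0, 0, 0, 0, 0, 0.041, 0]
    - [0, 0, 0, 0, 0, 0.041, 0]
    - [0, 0, 0, 0, 0, 0, 0]
    - [0, 0, 0, 0, 0, 0, 0]

```text
t: 2.62
tool_pos: [0.4593, -0.0283, 0.1984]
eef_rot: [1.0, 0.021, -0.003, 0.001]
wrist_force: [0.7, -0.2, 0.4]
opening: 0.0
grasp_force: 0.0
```

Request:
move_arm:
  moves:
    - [0, 0, 0, 0.01, 0, 0, 0]
    - [0, 0, 0, 0.01, 0, 0, 0]
    - [0, 0, 0, 0.01, 0, 0, 0]
    - [0, 0, 0, 0.005, 0, 0, 0]
    - [0, 0, 0, 0.005, 0, 0, 0]
    - [0, 0, 0, 0.005, 0, 0, 0]

```text
t: 3.12
tool_pos: [0.5051, -0.0279, 0.2007]
eef_rot: [1.0, 0.019, 0.001, -0.0]
wrist_force: [-1.9, -0.0, 1.3]
opening: 0.0006
grasp_force: 0.9
```

Request:
move_arm:
  moves:
    - [0, 0, 0, 0.005, 0, 0, 0]
    - [0, 0, 0, 0.003, 0, 0, 0]
    - [0, 0, 0, 0.003, 0, 0, 0]

```text
t: 3.37
tool_pos: [0.5116, -0.0282, 0.1987]
eef_rot: [1.0, 0.018, -0.008, 0.001]
wrist_force: [-16.5, 3.3, 13.1]
opening: 0.0004
grasp_force: 8.4
```

Request:
move_arm:
  moves:
    - [0, 0, 0, 0.003, 0, 0, 0]
    - [0, 0, 0, 0.003, 0, 0, 0]

```text
t: 3.53
tool_pos: [0.5139, -0.0284, 0.1979]
eef_rot: [1.0, 0.017, -0.014, 0.002]
wrist_force: [-26.5, 6.9, 22.0]
opening: 0.0005
grasp_force: 13.5
```

Request:
move_arm:
  moves:
    - [0, 0, 0, 0.002, 0, 0, 0]
    - [0, 0, 0, 0.002, 0, 0, 0]

```text
t: 3.7
tool_pos: [0.5155, -0.0284, 0.1977]
eef_rot: [1.0, 0.017, -0.018, 0.002]
wrist_force: [-32.9, 9.2, 27.8]
opening: 0.0006
grasp_force: 16.5
```

Request:
move_arm:
  moves:
    - [0, 0, 0, -0.02, 0, 0, 0]
    - [0, 0, 0, -0.03, 0, 0, 0]
    - [0, 0, 0, 0, 0, -0.04, 50]
    - [0, 0, 0, 0, 0, -0.04, 50]
    - [0, 0, 0, 0, 0, -0.04, 50]
    - [0, 0, 0, 0, 0, -0.04, 50]
    - [0, 0, 0, 0, 0, 0, 50]

```text
t: 4.28
tool_pos: [0.4782, -0.0287, 0.3685]
eef_rot: [1.0, 0.02, 0.01, -0.001]
wrist_force: [0.9, 0.6, 0.8]
opening: 0.026
grasp_force: 0.0
```

```bash
cat > tabs.py <<'E'
from h import *
def tabs(n="top",show=True):
    c=cam(n);im=c["image"];P=cloud(c);hsv=cv2.cvtColor(im,cv2.COLOR_BGR2HSV);H,S,V=[hsv[...,i].astype(int) for i in range(3)]
    rng={'red':(H<8)|(H>172),'yellow':(H>18)&(H<35),'green':(H>45)&(H<80),'blue':(H>100)&(H<130)}
    out={}
    for k,hm in rng.items():
        m=hm&(S>(150 if k!='blue' else 120))&(V>50)&(P[...,2]>.08)&(P[...,2]<.2)&(P[...,0]<.68)&(P[...,0]>.3)
        m&=~((P[...,0]>.55)&(abs(P[...,1]+.253)<.06))
        if m.sum()<10: print(k,'few',m.sum());continue
        nl,l,st,_=cv2.connectedComponentsWithStats(m.astype(np.uint8));i=1+np.argmax(st[1:,4])
        q=P[l==i]; zt=np.percentile(q[:,2],90); q=q[q[:,2]>zt-.008][:,:2]; w,v=np.linalg.eigh(np.cov(q.T));a=np.degrees(np.arctan2(v[1,1],v[0,1]))%180-180
        out[k]=(q.mean(0),a); 
        d=q.mean(0)-np.array(tw(0,-.06)); b=np.radians(YAW)
        print(k,st[i,4],q.mean(0).round(4),'ztop %.3f'%zt,'axis %.1f'%a,'rail frame',np.round([d[0]*np.cos(b)+d[1]*np.sin(b),-d[0]*np.sin(b)+d[1]*np.cos(b)],4))
    return out,c
E
python3 - <<'E'
from tabs import *
o,c=tabs()
for uv in ((257,237),(319,232),(288,240),(288,236)):print(pix(c,*uv).round(3))
go(*o['blue'][0],.36,o['blue'][1] if o['blue'][1]>-90 else o['blue'][1]) 
cv2.imwrite('pics/t2.png',cv2.resize(c["image"][180:320,130:430],(800,373)))
E
```

```text
red few 0
yellow few 5
green few 0
blue 53 [ 0.418  -0.1527] ztop 0.114 axis -44.5 rail frame [-0.2135 -0.1153]
[0.525 0.045 0.002]
[ 0.533 -0.112  0.   ]
[ 0.494 -0.022  0.555]
[ 0.501 -0.022  0.552]
now [ 0.4771 -0.0287  0.3647] th 2.24 tilt 0.74 t 4.33 F [-0.2 -1.1 -0.3]
turn 46.75 (7 rows of 6.679) shift [0.0448 0.1298 0.0047] 4 rows of [0.0112 0.0325 0.0012] both max 7
```

View pics/t2.png

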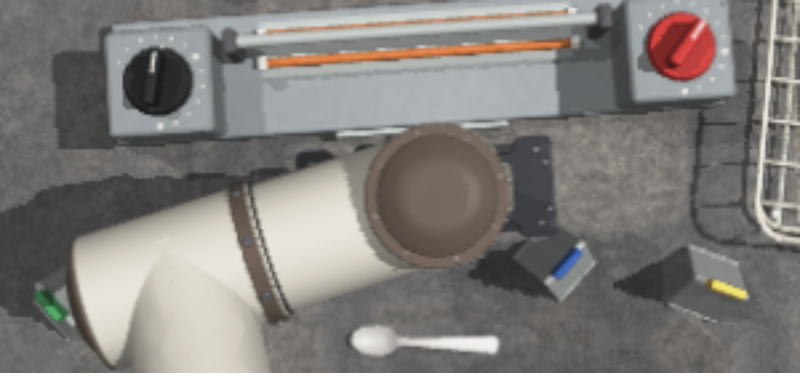

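The tray panel is now right against the base front in the crop, near (340,132) to (508,124). Blue is clear, so I go to it.

Request:
move_arm:
  moves:
    - [0, 0, 6.68, 0, 0, 0, 50]
    - [0, 0, 6.68, 0, 0, 0, 50]
    - [0, 0, 6.68, 0, 0, 0, 50]
    - [0, 0, 6.68, 0, 0, 0, 50]
    - [0, 0, 6.68, 0, 0, 0, 50]
    - [0, 0, 6.68, 0, 0, 0, 50]
    - [0, 0, 6.68, 0, 0, 0, 50]

```text
t: 4.92
tool_pos: [0.4758, -0.0289, 0.3586]
eef_rot: [0.924, -0.382, -0.001, 0.0]
wrist_force: [-1.0, -0.4, 0.7]
opening: 0.0435
grasp_force: 0.0
```

Request:
move_arm:
  moves:
    - [0, 0, 0, 0.0112, 0.0325, 0.0012, 50]
    - [0, 0, 0, 0.0112, 0.0325, 0.0012, 50]
    - [0, 0, 0, 0.0112, 0.0325, 0.0012, 50]
    - [0, 0, 0, 0.0112, 0.0325, 0.0012, 50]
    - [0, 0, 0, 0, 0, 0, 50]
    - [0, 0, 0, 0, 0, 0, 50]

```text
t: 5.42
tool_pos: [0.4157, -0.1542, 0.354]
eef_rot: [0.925, -0.381, -0.001, 0.0]
wrist_force: [0.3, 0.7, 0.7]
opening: 0.0438
grasp_force: 0.0
```

```bash
python3 - <<'E'
from h import *
a=go(.4185,-.1528,.266,-46)
c=cam("wrist");cv2.imwrite('pics/w2.png',c["image"])
E
```

```text
now [ 0.4157 -0.1542  0.354 ] th -44.75 tilt 0.07 t 5.42 F [0.3 0.7 0.7]
turn 1.25 (1 rows of 1.248) shift [ 0.001 -0.003  0.088] 3 rows of [ 0.0003 -0.001   0.0293] both max 3
```

View pics/w2.png

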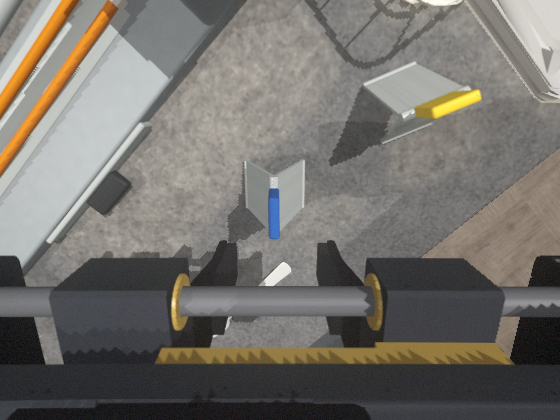

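The blue tab, (270–279, 187–238), sits upright between the fingers and aligned to about 1°. Now lower, grip and lift.

Request:
move_arm:
  moves:
    - [0, 0, 0.8, 0.001, -0.002, 0.03, 50]
    - [0, 0, 0, 0, 0, 0.03, 50]
    - [0, 0, 0, 0, 0, 0.028, 50]
    - [0, 0, 0, 0, 0, 0, 50]
    - [0, 0, 0, 0, 0, 0, 0]
    - [0, 0, 0, 0, 0, 0, 0]
    - [0, 0, 0, 0, 0, 0, 0]
    - [0, 0, 0, 0, 0, 0, 0]

```text
t: 6.13
tool_pos: [0.4193, -0.152, 0.2685]
eef_rot: [0.923, -0.385, 0.002, -0.001]
wrist_force: [0.4, 0.2, -0.2]
opening: 0.0243
grasp_force: 0.0
```

Request:
move_arm:
  moves:
    - [0, 0, 0, 0, 0, 0, 0]
    - [0, 0, 0, 0, 0, -0.02, 0]
    - [0, 0, 0, 0, 0, -0.03, 0]
    - [0, 0, 0, 0, 0, -0.03, 0]
    - [0, 0, 0, 0, 0, -0.035, 0]
    - [0, 0, 0, 0, 0, -0.035, 0]
    - [0, 0, 0, 0, 0, 0, 0]

```text
t: 6.72
tool_pos: [0.4197, -0.1526, 0.4251]
eef_rot: [0.923, -0.385, 0.008, -0.002]
wrist_force: [1.7, -0.1, -0.1]
opening: 0.0007
grasp_force: 0.0
```

```bash
python3 - <<'E'
from h import *
print(tw(0,-.06-.035))
a=go(*tw(-.14,-.06-.035),.415,-87.8); a=go(*tw(0,-.06-.035),.415,-87.8,a)
E
```

```text
(np.float64(0.6282468418633145), np.float64(-0.064229977059009))
now [ 0.4197 -0.1526  0.4251] th -45.28 tilt 0.96 t 6.72 F [ 1.7 -0.1 -0.1]
turn 42.52 (6 rows of 7.087) shift [-0.0803 -0.0718  0.0101] 3 rows of [-0.0268 -0.0239  0.0034] both max 6
turn -0.00 (0 rows of -0.000) shift [ 0.   -0.14 -0.  ] 4 rows of [ 0.    -0.035 -0.   ] both max 4
```

The fingers hadn't finished closing when I lifted. I'll look again and retry.

Request:
move_arm:
  moves:
    - [0, 0, 0, 0, 0, 0.03, 35]
    - [0, 0, 0, 0, 0, 0.03, 35]
    - [0, 0, 0, 0, 0, 0, 35]
    - [0, 0, 0, 0, 0, 0, 35]
    - [0, 0, 0, 0, 0, 0, 35]
    - [0, 0, 0, 0, 0, 0, 35]

```text
t: 7.22
tool_pos: [0.4193, -0.1523, 0.3588]
eef_rot: [0.923, -0.385, 0.002, -0.0]
wrist_force: [0.0, -1.1, 0.2]
opening: 0.0284
grasp_force: 0.0
```

```bash
python3 - <<'E'
from h import *
a=go(.4185,-.1528,.266,-46)
c=cam("wrist");cv2.imwrite('pics/w3.png',c["image"])
E
```

```text
now [ 0.4193 -0.1523  0.3588] th -45.33 tilt 0.21 t 7.22 F [ 0.  -1.1  0.2]
turn 0.67 (1 rows of 0.671) shift [-0.0002  0.0009  0.0928] 3 rows of [-0.0001  0.0003  0.0309] both max 3
```

View pics/w3.png

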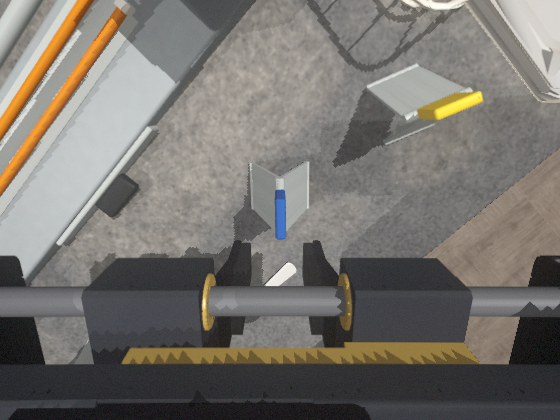

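Blue still stands undisturbed at (280,214). Regrip.

Request:
move_arm:
  moves:
    - [0, 0, 0, 0, 0.001, 0.031, 35]
    - [0, 0, 0, 0, 0, 0.031, 35]
    - [0, 0, 0, 0, 0, 0.031, 35]
    - [0, 0, 0, 0, 0, 0, 35]
    - [0, 0, 0, 0, 0, 0, 0]
    - [0, 0, 0, 0, 0, 0, 0]
    - [0, 0, 0, 0, 0, 0, 0]
    - [0, 0, 0, 0, 0, 0, 0]

```text
t: 7.93
tool_pos: [0.4186, -0.1529, 0.2659]
eef_rot: [0.923, -0.385, 0.002, -0.001]
wrist_force: [-0.5, -0.0, 0.4]
opening: 0.0113
grasp_force: 0.6
```

Request:
move_arm:
  moves:
    - [0, 0, 0, 0, 0, 0, 0]
    - [0, 0, 0, 0, 0, 0, 0]
    - [0, 0, 0, 0, 0, 0, 0]

```text
t: 8.18
tool_pos: [0.4183, -0.1529, 0.2652]
eef_rot: [0.923, -0.385, 0.001, -0.0]
wrist_force: [-0.9, 0.7, 5.8]
opening: 0.0076
grasp_force: 29.9
```

Request:
move_arm:
  moves:
    - [0, 0, 0, 0, 0, -0.02, 0]
    - [0, 0, 0, 0, 0, -0.03, 0]
    - [0, 0, 0, 0, 0, -0.03, 0]
    - [0, 0, 0, 0, 0, -0.035, 0]
    - [0, 0, 0, 0, 0, -0.035, 0]
    - [0, 0, 0, 0, 0, 0, 0]

```text
t: 8.68
tool_pos: [0.4191, -0.1532, 0.421]
eef_rot: [0.923, -0.385, 0.007, -0.002]
wrist_force: [1.5, 0.5, -1.5]
opening: 0.0079
grasp_force: 29.9
```

```bash
python3 - <<'E'
from h import *
a=go(*tw(-.14,-.06-.035),.415,-87.8); a=go(*tw(0,-.06-.035),.415,-87.8,a)
E
```

```text
now [ 0.4191 -0.1532  0.421 ] th -45.28 tilt 0.86 t 8.68 F [ 1.5  0.5 -1.5]
turn 42.52 (6 rows of 7.087) shift [-0.0809 -0.0724  0.006 ] 3 rows of [-0.027  -0.0241  0.002 ] both max 6
turn -0.00 (0 rows of -0.000) shift [ 0.   -0.14 -0.  ] 4 rows of [ 0.    -0.035 -0.   ] both max 4
```

Request:
move_arm:
  moves:
    - [0, 0, 7.08, 0, 0, 0, 0]
    - [0, 0, 7.08, 0, 0, 0, 0]
    - [0, 0, 7.08, 0, 0, 0, 0]
    - [0, 0, 7.08, 0, 0, 0, 0]
    - [0, 0, 7.08, 0, 0, 0, 0]
    - [0, 0, 7.08, 0, 0, 0, 0]
    - [0, 0, 0, -0.04, -0.036, 0, 0]
    - [0, 0, 0, -0.04, -0.036, 0, 0]

```text
t: 9.35
tool_pos: [0.4705, -0.0892, 0.4137]
eef_rot: [0.719, -0.695, -0.0, -0.0]
wrist_force: [1.5, -0.8, -1.8]
opening: 0.0077
grasp_force: 30.0
```

Request:
move_arm:
  moves:
    - [0, 0, 0, 0, -0.035, 0.001, 0]
    - [0, 0, 0, 0, -0.035, 0.001, 0]
    - [0, 0, 0, 0, -0.035, 0.001, 0]
    - [0, 0, 0, 0, -0.035, 0.001, 0]
    - [0, 0, 0, 0, 0, 0, 0]
    - [0, 0, 0, 0, 0, 0, 0]

```text
t: 9.85
tool_pos: [0.6124, -0.0833, 0.4071]
eef_rot: [0.72, -0.694, -0.002, 0.001]
wrist_force: [-0.1, -1.3, -2.4]
opening: 0.0079
grasp_force: 30.0
```

```bash
python3 - <<'E'
from h import *
print(robot.get_obs()['opening'])
a=go(*tw(0,-.06-.035),.3125,-87.8)
c=cam("wrist");cv2.imwrite('pics/w4.png',c["image"])
E
```

```text
0.007914913682681744
now [ 0.6124 -0.0833  0.4071] th -87.85 tilt 0.25 t 9.85 F [-0.1 -1.3 -2.4]
turn -0.05 (1 rows of -0.051) shift [-0.0184 -0.0166  0.0946] 3 rows of [-0.0061 -0.0055  0.0315] both max 3
```

View pics/w4.png

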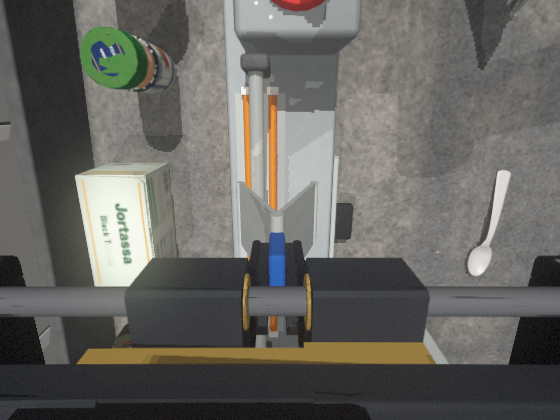

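The former is held straight; the bar (255,150) lies about 15 mm left of it, which agrees with the computed correction.

Request:
move_arm:
  moves:
    - [0, 0, 0, -0.009, -0.008, 0, 0]
    - [0, 0, 0, -0.0094, -0.0086, 0, 0]
    - [0, 0, 0, 0, 0, 0, 0]
    - [0, 0, 0, 0, 0, 0.03, 0]
    - [0, 0, 0, 0, 0, 0.03, 0]
    - [0, 0, 0, 0, 0, 0.02, 0]
    - [0, 0, 0, 0, 0, 0.012, 0]
    - [0, 0, 0, 0, 0, 0, 0]

```text
t: 10.57
tool_pos: [0.6268, -0.0641, 0.3161]
eef_rot: [0.721, -0.693, -0.001, 0.001]
wrist_force: [0.0, 1.2, -1.4]
opening: 0.0077
grasp_force: 30.0
```

```bash
python3 - <<'E'
from h import *
a=go(*tw(0,-.06-.035),.3125,-87.8)
E
```

```text
now [ 0.6268 -0.0641  0.3161] th -87.8 tilt 0.1 t 10.57 F [ 0.   1.2 -1.4]
turn -0.00 (1 rows of -0.004) shift [ 0.0002 -0.0015  0.0036] 1 rows of [ 0.0002 -0.0015  0.0036] both max 1
```

Request:
move_arm:
  moves:
    - [0, 0, 0, 0, -0.001, 0.003, 0]
    - [0, 0, 0, 0, 0, 0, 0]
    - [0, 0, 0, 0, 0, 0, 35]
    - [0, 0, 0, 0, 0, 0, 35]
    - [0, 0, 0, 0, 0, 0, 35]
    - [0, 0, 0, 0, 0, 0, 35]
    - [0, 0, 0, 0, 0, 0, 35]

```text
t: 11.15
tool_pos: [0.628, -0.0646, 0.3155]
eef_rot: [0.72, -0.694, 0.0, -0.0]
wrist_force: [-0.2, -0.6, -0.2]
opening: 0.0286
grasp_force: 0.0
```

Request:
move_arm:
  moves:
    - [0, 0, 0, 0, 0, -0.02, 35]
    - [0, 0, 0, 0, 0, -0.03, 35]
    - [0, 0, 0, 0, 0, -0.03, 35]
    - [0, 0, 0, 0, 0.04, 0, 35]
    - [0, 0, 0, 0, 0.04, 0, 35]
    - [0, 0, 0, 0, 0.04, 0, 35]
    - [0, 0, 0, 0, 0.04, 0, 35]
    - [0, 0, 0, 0, 0, 0, 35]

```text
t: 11.82
tool_pos: [0.4608, -0.0715, 0.3942]
eef_rot: [0.72, -0.694, -0.003, 0.002]
wrist_force: [-0.8, 0.7, -0.7]
opening: 0.0306
grasp_force: 0.0
```

```bash
python3 - <<'E'
from tabs import *
print(robot.get_obs()['opening'])
o,c=tabs()
y=o['yellow'] if 'yellow' in o else (np.array([.3917,-.2911]),-110.8)
a=go(*y[0],.36,y[1])
E
```

```text
0.03056875894871037
red few 0
yellow few 4
green few 0
blue 63 [ 0.628  -0.0649] ztop 0.162 axis -85.1 rail frame [-0.0003 -0.0357]
now [ 0.4643 -0.0711  0.3954] th -87.83 tilt 0.04 t 11.87 F [ 0.1 -0.2  0.6]
turn 22.97 (4 rows of 5.742) shift [ 0.2314 -0.0102  0.0354] 6 rows of [ 0.0386 -0.0017  0.0059] both max 6
```

Request:
move_arm:
  moves:
    - [0, 0, 5.74, 0, 0, 0, 35]
    - [0, 0, 5.74, 0, 0, 0, 35]
    - [0, 0, 5.74, 0, 0, 0, 35]
    - [0, 0, 5.74, 0, 0, 0, 35]
    - [0, 0, 0, 0.038, -0.0017, 0.005, 35]
    - [0, 0, 0, 0.038, -0.0017, 0.005, 35]
    - [0, 0, 0, 0.038, -0.0017, 0.005, 35]
    - [0, 0, 0, 0.038, -0.0017, 0.005, 35]

```text
t: 12.53
tool_pos: [0.4209, -0.2165, 0.3752]
eef_rot: [-0.569, 0.823, -0.001, 0.0]
wrist_force: [0.9, 0.8, -0.8]
opening: 0.0304
grasp_force: 0.0
```

Request:
move_arm:
  moves:
    - [0, 0, 0, 0.038, -0.0017, 0.005, 35]
    - [0, 0, 0, 0.038, -0.0017, 0.005, 35]
    - [0, 0, 0, 0, 0, 0, 35]
    - [0, 0, 0, 0, 0, 0, 35]

```text
t: 12.87
tool_pos: [0.3967, -0.2894, 0.3646]
eef_rot: [-0.566, 0.824, 0.0, -0.0]
wrist_force: [-0.7, 1.0, -0.5]
opening: 0.0309
grasp_force: 0.0
```

```bash
sed -i 's/(H>18)&(H<35)/(H>15)\&(H<38)/; s/(150 if k!=.blue. else 120)/{"yellow":90}.get(k,120)/' tabs.py; python3 - <<'E'
from tabs import *
o,c=tabs("wrist")
y=o['yellow'] if 'yellow' in o else (np.array([.3917,-.2911]),-110.8)
a=go(*y[0],.266,y[1])
o,c=tabs("top")
cv2.imwrite('pics/w5.png',load("wrist")["image"])
E
```

```text
red few 0
yellow 507 [ 0.3891 -0.2942] ztop 0.112 axis -112.0 rail frame [-0.2478 -0.2556]
green few 0
blue few 0
now [ 0.3971 -0.2883  0.3649] th -110.91 tilt 0.02 t 12.92 F [ 0.1  0.5 -0.2]
turn 1.06 (1 rows of 1.063) shift [0.0085 0.0053 0.0989] 3 rows of [0.0028 0.0018 0.033 ] both max 3
red 54 [0.4134 0.1458] ztop 0.113 axis -145.4 rail frame [-0.2066  0.1831]
yellow few 0
green 56 [0.3933 0.2981] ztop 0.114 axis -138.6 rail frame [-0.2208  0.3361]
blue 62 [ 0.6279 -0.0654] ztop 0.160 axis -86.7 rail frame [-0.0004 -0.0362]
```

View pics/w5.png

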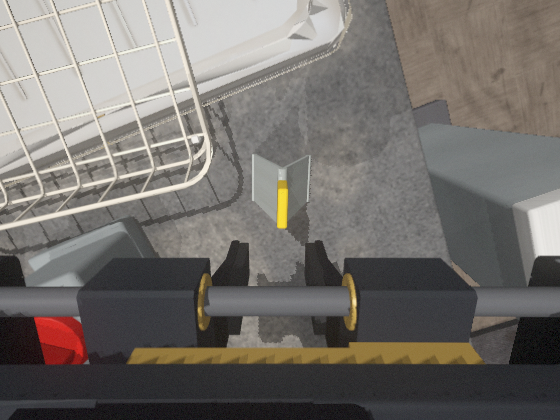

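```bash
python3 - <<'E'
from h import *
for n in("wrist","side"):
    c=cam(n) if n=="side" else load(n); P=cloud(c).reshape(-1,3)
    m=(P[:,0]>.30)&(P[:,0]<.52)&(P[:,1]<-.31)&(P[:,1]>-.42)&(P[:,2]<.33)
    print(n,m.sum(),np.percentile(P[m][:,2],[50,90,99,99.9]).round(3))
E
```

```text
wrist 69658 [0.269 0.293 0.298 0.299]
side 10035 [0.008 0.296 0.325 0.329]
```

```bash
python3 - <<'E'
from h import *
for n in("wrist","side"):
    P=cloud(load(n)).reshape(-1,3)
    m=(P[:,0]>.33)&(P[:,0]<.56)&(P[:,1]<-.31)&(P[:,1]>-.45)&(P[:,2]<.235)
    q=P[m];print(n,np.percentile(q[:,2],[50,90,99,100]).round(3)); h=q[q[:,2]>.1];print(h[::max(1,len(h)//8)].round(3))
E
```

```text
wrist [0.001 0.018 0.073 0.085]
[]
side [0.002 0.02  0.074 0.103]
[[ 0.386 -0.31   0.103]
 [ 0.386 -0.31   0.101]]
```

The rack is at most about 0.085 m high, so it is clear. The yellow tab at (282,205) is between the fingers, about 4 mm to the right; gripping it.

Request:
move_arm:
  moves:
    - [0, 0, 0.9, 0.006, 0.0045, 0.033, 35]
    - [0, 0, 0, 0, 0, 0.033, 35]
    - [0, 0, 0, 0, 0, 0.033, 35]
    - [0, 0, 0, 0, 0, 0, 35]
    - [0, 0, 0, 0, 0, 0, 0]
    - [0, 0, 0, 0, 0, 0, 0]
    - [0, 0, 0, 0, 0, 0, 0]
    - [0, 0, 0, 0, 0, 0, 0]

```text
t: 13.68
tool_pos: [0.3913, -0.2913, 0.268]
eef_rot: [-0.562, 0.827, -0.002, 0.001]
wrist_force: [-0.4, -0.8, 0.2]
opening: 0.0111
grasp_force: 0.0
```

Request:
move_arm:
  moves:
    - [0, 0, 0, 0, 0, 0, 0]
    - [0, 0, 0, 0, 0, 0, 0]
    - [0, 0, 0, 0, 0, 0, 0]
    - [0, 0, 0, 0, 0, 0, 0]

```text
t: 14.02
tool_pos: [0.391, -0.2916, 0.2677]
eef_rot: [-0.562, 0.827, -0.001, 0.001]
wrist_force: [-0.3, 2.2, 6.6]
opening: 0.0083
grasp_force: 30.0
```

Request:
move_arm:
  moves:
    - [0, 0, 0, 0, 0, -0.02, 0]
    - [0, 0, 0, 0, 0, -0.03, 0]
    - [0, 0, 0, 0, 0, -0.035, 0]
    - [0, 0, 0, 0, 0, -0.035, 0]
    - [0, 0, 0, 0, 0, -0.035, 0]
    - [0, 0, 0, 0, 0, 0, 0]
    - [0, 0, 0, 0, 0, 0, 0]

```text
t: 14.6
tool_pos: [0.3901, -0.2913, 0.423]
eef_rot: [-0.561, 0.828, -0.002, 0.002]
wrist_force: [0.3, -0.1, -2.6]
opening: 0.0079
grasp_force: 30.0
```

```bash
python3 - <<'E'
from h import *
a=go(*tw(-.16,-.06-.105),.42,-87.8); a=go(*tw(0,-.06-.105),.42,-87.8,a)
E
```

```text
now [ 0.3901 -0.2913  0.423 ] th -111.72 tilt 0.3 t 14.6 F [ 0.3 -0.1 -2.6]
turn -23.92 (4 rows of -5.981) shift [-0.1478 -0.0867  0.003 ] 5 rows of [-0.0296 -0.0173  0.0006] both max 5
turn -0.00 (0 rows of -0.000) shift [ 0.   -0.16 -0.  ] 4 rows of [ 0.   -0.04 -0.  ] both max 4
```

Request:
move_arm:
  moves:
    - [0, 0, -5.98, 0, 0, 0, 0]
    - [0, 0, -5.98, 0, 0, 0, 0]
    - [0, 0, -5.98, 0, 0, 0, 0]
    - [0, 0, -5.98, 0, 0, 0, 0]
    - [0, 0, 0, -0.0296, -0.0173, 0, 0]
    - [0, 0, 0, -0.0296, -0.0173, 0, 0]
    - [0, 0, 0, -0.0296, -0.0173, 0, 0]
    - [0, 0, 0, -0.0296, -0.0173, 0, 0]

```text
t: 15.27
tool_pos: [0.4546, -0.1691, 0.4189]
eef_rot: [0.72, -0.694, -0.002, 0.001]
wrist_force: [0.5, -0.1, -2.2]
opening: 0.0077
grasp_force: 30.0
```

Request:
move_arm:
  moves:
    - [0, 0, 0, -0.0296, -0.0173, 0, 0]
    - [0, 0, 0, 0, -0.04, 0, 0]
    - [0, 0, 0, 0, -0.04, 0, 0]
    - [0, 0, 0, 0, -0.04, 0, 0]
    - [0, 0, 0, 0, -0.04, 0, 0]
    - [0, 0, 0, 0, 0, 0, 0]
    - [0, 0, 0, 0, 0, 0, 0]

```text
t: 15.85
tool_pos: [0.6326, -0.1335, 0.4156]
eef_rot: [0.721, -0.693, -0.003, 0.003]
wrist_force: [-0.9, -0.1, -2.7]
opening: 0.0081
grasp_force: 30.0
```

```bash
python3 - <<'E'
from h import *
print(robot.get_obs()['opening'])
a=go(*tw(0,-.06-.105),.3147,-87.8)
E
```

```text
0.008060209907590347
now [ 0.6326 -0.1335  0.4156] th -87.79 tilt 0.49 t 15.85 F [-0.9 -0.1 -2.7]
turn 0.01 (1 rows of 0.014) shift [0.0006 0.0017 0.1009] 3 rows of [0.0002 0.0006 0.0336] both max 3
```

Request:
move_arm:
  moves:
    - [0, 0, 0, 0, 0.0015, 0, 0]
    - [0, 0, 0, 0, 0, 0.034, 0]
    - [0, 0, 0, 0, 0, 0.034, 0]
    - [0, 0, 0, 0, 0, 0.02, 0]
    - [0, 0, 0, 0, 0, 0.011, 0]
    - [0, 0, 0, 0, 0, 0, 0]
    - [0, 0, 0, 0, 0, 0, 0]

```text
t: 16.43
tool_pos: [0.6287, -0.1341, 0.3229]
eef_rot: [0.721, -0.693, -0.0, 0.0]
wrist_force: [0.2, -0.2, -1.5]
opening: 0.0074
grasp_force: 30.0
```

Request:
move_arm:
  moves:
    - [0, 0, 0, 0, 0, 0, 35]
    - [0, 0, 0, 0, 0, 0, 35]
    - [0, 0, 0, 0, 0, 0, 35]
    - [0, 0, 0, 0, 0, 0, 35]
    - [0, 0, 0, 0, 0, 0, 35]

```text
t: 16.85
tool_pos: [0.6294, -0.134, 0.3227]
eef_rot: [0.721, -0.693, 0.0, -0.0]
wrist_force: [0.1, -0.2, 0.4]
opening: 0.0281
grasp_force: 0.0
```

Request:
move_arm:
  moves:
    - [0, 0, 0, 0, 0, -0.02, 35]
    - [0, 0, 0, 0, 0, -0.03, 35]
    - [0, 0, 0, 0, 0, -0.04, 35]
    - [0, 0, 0, 0, 0.04, 0, 35]
    - [0, 0, 0, 0, 0.04, 0, 35]
    - [0, 0, 0, 0, 0.04, 0, 35]
    - [0, 0, 0, 0, 0.04, 0, 35]
    - [0, 0, 0, 0, 0, 0, 35]

```text
t: 17.52
tool_pos: [0.4624, -0.1405, 0.4115]
eef_rot: [0.72, -0.694, -0.003, 0.001]
wrist_force: [-0.1, 0.5, -1.3]
opening: 0.0304
grasp_force: 0.0
```

```bash
python3 - <<'E'
from tabs import *
print(robot.get_obs()['opening'])
o,c=tabs()
a=go(.4138,.1455,.36,-145.1)
E
```

```text
0.030417548895063335
red 55 [0.4136 0.1459] ztop 0.115 axis -146.1 rail frame [-0.2064  0.1832]
yellow 64 [ 0.6286 -0.1359] ztop 0.161 axis -87.5 rail frame [-0.0024 -0.1066]
green 51 [0.3931 0.2978] ztop 0.114 axis -138.1 rail frame [-0.2211  0.3358]
blue 64 [ 0.628  -0.0655] ztop 0.161 axis -87.1 rail frame [-0.0003 -0.0362]
now [ 0.4658 -0.1404  0.4126] th -87.81 tilt 0.03 t 17.57 F [ 1.1 -1.1 -0.1]
turn 57.29 (9 rows of 6.366) shift [-0.1209  0.2643  0.0526] 8 rows of [-0.0151  0.033   0.0066] both max 9
```

Request:
move_arm:
  moves:
    - [0, 0, 7.15, 0, 0, 0, 35]
    - [0, 0, 7.15, 0, 0, 0, 35]
    - [0, 0, 7.15, 0, 0, 0, 35]
    - [0, 0, 7.15, 0, 0, 0, 35]
    - [0, 0, 7.15, 0, 0, 0, 35]
    - [0, 0, 7.15, 0, 0, 0, 35]
    - [0, 0, 7.15, 0, 0, 0, 35]
    - [0, 0, 7.15, 0, 0, 0, 35]

```text
t: 18.23
tool_pos: [0.4706, -0.1401, 0.4122]
eef_rot: [-0.298, 0.955, -0.0, 0.0]
wrist_force: [0.0, -0.8, 0.2]
opening: 0.0307
grasp_force: 0.0
```

Request:
move_arm:
  moves:
    - [0, 0, 0, -0.0151, 0.033, 0.0066, 35]
    - [0, 0, 0, -0.0151, 0.033, 0.0066, 35]
    - [0, 0, 0, -0.0151, 0.033, 0.0066, 35]
    - [0, 0, 0, -0.0151, 0.033, 0.0066, 35]
    - [0, 0, 0, -0.0151, 0.033, 0.0066, 35]
    - [0, 0, 0, -0.0151, 0.033, 0.0066, 35]
    - [0, 0, 0, -0.0151, 0.033, 0.0066, 35]
    - [0, 0, 0, -0.0151, 0.033, 0.0066, 35]

```text
t: 18.9
tool_pos: [0.417, 0.1477, 0.3594]
eef_rot: [-0.301, 0.954, 0.0, 0.001]
wrist_force: [0.6, -0.2, -1.0]
opening: 0.0305
grasp_force: 0.0
```

Request:
move_arm:
  moves:
    - [0, 0, 0, 0, 0, 0, 35]
    - [0, 0, 0, 0, 0, 0, 35]

```text
t: 19.07
tool_pos: [0.4173, 0.1477, 0.3591]
eef_rot: [-0.303, 0.953, -0.0, 0.0]
wrist_force: [-0.2, -0.4, 0.0]
opening: 0.0305
grasp_force: 0.0
```

```bash
python3 - <<'E'
from tabs import *
o,c=tabs("wrist")
y=o['red'];a=go(*y[0],.266,y[1]); a=go(.4138,.1455,.266,-145.5)
m=cv2.inRange(cv2.cvtColor(c["image"],cv2.COLOR_BGR2HSV),(0,120,50),(8,255,255))
n,l,st,ce=cv2.connectedComponentsWithStats(m);i=1+np.argmax(st[1:,4]);print(st[i],ce[i])
E
```

```text
red 505 [0.4107 0.1465] ztop 0.112 axis -145.7 rail frame [-0.2093  0.1839]
yellow few 0
green few 0
blue few 0
now [0.4174 0.1465 0.3592] th -144.85 tilt 0.01 t 19.12 F [ 0.1 -1.  -0.1]
turn 0.86 (1 rows of 0.861) shift [0.0056 0.0038 0.0932] 3 rows of [0.0019 0.0013 0.0311] both max 3
now [0.4174 0.1465 0.3592] th -144.85 tilt 0.01 t 19.12 F [ 0.1 -1.  -0.1]
turn 0.65 (1 rows of 0.650) shift [0.0035 0.0012 0.0932] 3 rows of [0.0012 0.0004 0.0311] both max 3
[274 184  11  50 505] [278.88514851 208.32475248]
```

Request:
move_arm:
  moves:
    - [0, 0, 0.7, 0.0045, 0.002, 0.031, 35]
    - [0, 0, 0, 0, 0, 0.031, 35]
    - [0, 0, 0, 0, 0, 0.031, 35]
    - [0, 0, 0, 0, 0, 0, 35]
    - [0, 0, 0, 0, 0, 0, 0]
    - [0, 0, 0, 0, 0, 0, 0]
    - [0, 0, 0, 0, 0, 0, 0]
    - [0, 0, 0, 0, 0, 0, 0]

```text
t: 19.78
tool_pos: [0.4128, 0.1446, 0.2679]
eef_rot: [-0.295, 0.956, 0.001, 0.002]
wrist_force: [-0.1, -0.2, 0.4]
opening: 0.0113
grasp_force: 0.2
```

Request:
move_arm:
  moves:
    - [0, 0, 0, 0, 0, 0, 0]
    - [0, 0, 0, 0, 0, 0, 0]
    - [0, 0, 0, 0, 0, 0, 0]
    - [0, 0, 0, 0, 0, 0, 0]

```text
t: 20.12
tool_pos: [0.4125, 0.1449, 0.2673]
eef_rot: [-0.295, 0.955, 0.0, 0.001]
wrist_force: [-1.0, 0.9, 7.6]
opening: 0.0078
grasp_force: 30.0
```

Request:
move_arm:
  moves:
    - [0, 0, 0, 0, 0, -0.02, 0]
    - [0, 0, 0, 0, 0, -0.03, 0]
    - [0, 0, 0, 0, 0, -0.035, 0]
    - [0, 0, 0, 0, 0, -0.035, 0]
    - [0, 0, 0, 0, 0, -0.035, 0]
    - [0, 0, 0, 0, 0, 0, 0]
    - [0, 0, 0, 0, 0, 0, 0]

```text
t: 20.7
tool_pos: [0.4119, 0.1444, 0.4227]
eef_rot: [-0.295, 0.955, 0.001, 0.002]
wrist_force: [-1.0, -0.1, -2.9]
opening: 0.0076
grasp_force: 30.0
```

```bash
python3 - <<'E'
from h import *
a=go(*tw(-.16,-.06+.035),.42,-87.8); a=go(*tw(0,-.06+.035),.42,-87.8,a)
E
```

```text
now [0.4119 0.1444 0.4227] th -145.68 tilt 0.25 t 20.7 F [-1.  -0.1 -2.9]
turn -57.88 (9 rows of -6.431) shift [ 0.1467 -0.0481  0.0027] 4 rows of [ 0.0367 -0.012   0.0007] both max 9
turn -0.00 (0 rows of -0.000) shift [ 0.   -0.16 -0.  ] 4 rows of [ 0.   -0.04 -0.  ] both max 4
```

Request:
move_arm:
  moves:
    - [0, 0, -7.15, 0, 0, 0, 0]
    - [0, 0, -7.15, 0, 0, 0, 0]
    - [0, 0, -7.15, 0, 0, 0, 0]
    - [0, 0, -7.15, 0, 0, 0, 0]
    - [0, 0, -7.15, 0, 0, 0, 0]
    - [0, 0, -7.15, 0, 0, 0, 0]
    - [0, 0, -7.15, 0, 0, 0, 0]
    - [0, 0, -7.15, 0, 0, 0, 0]

```text
t: 21.37
tool_pos: [0.4116, 0.1441, 0.4189]
eef_rot: [0.718, -0.696, -0.001, 0.002]
wrist_force: [-0.7, 0.4, -1.8]
opening: 0.0079
grasp_force: 30.0
```

Request:
move_arm:
  moves:
    - [0, 0, -0.7, 0.0367, -0.012, 0, 0]
    - [0, 0, 0, 0.0367, -0.012, 0, 0]
    - [0, 0, 0, 0.0367, -0.012, 0, 0]
    - [0, 0, 0, 0.0367, -0.012, 0, 0]
    - [0, 0, 0, 0, 0, 0, 0]

```text
t: 21.78
tool_pos: [0.4661, -0.005, 0.4187]
eef_rot: [0.718, -0.696, -0.001, 0.003]
wrist_force: [1.3, -0.4, -1.2]
opening: 0.0075
grasp_force: 30.0
```

Request:
move_arm:
  moves:
    - [0, 0, 0, 0, -0.04, 0, 0]
    - [0, 0, 0, 0, -0.04, 0, 0]
    - [0, 0, 0, 0, -0.04, 0, 0]
    - [0, 0, 0, 0, -0.04, 0, 0]
    - [0, 0, 0, 0, 0, 0, 0]
    - [0, 0, 0, 0, 0, 0, 0]

```text
t: 22.28
tool_pos: [0.6268, 0.0061, 0.4158]
eef_rot: [0.72, -0.694, -0.003, 0.003]
wrist_force: [-1.4, -0.1, -1.3]
opening: 0.0077
grasp_force: 30.0
```

```bash
python3 - <<'E'
from h import *
print(robot.get_obs()['opening'])
a=go(*tw(0,-.06+.035),.3145,-87.8)
E
```

```text
0.007748133881226849
now [0.6268 0.0061 0.4158] th -87.83 tilt 0.5 t 22.28 F [-1.4 -0.1 -1.3]
turn -0.03 (1 rows of -0.027) shift [0.0003 0.0012 0.1013] 3 rows of [0.0001 0.0004 0.0338] both max 3
```

Request:
move_arm:
  moves:
    - [0, 0, 0, 0, 0, 0.034, 0]
    - [0, 0, 0, 0, 0, 0.034, 0]
    - [0, 0, 0, 0, 0, 0.022, 0]
    - [0, 0, 0, 0, 0, 0.012, 0]
    - [0, 0, 0, 0, 0, 0.002, 0]
    - [0, 0, 0, 0, 0, 0, 0]
    - [0, 0, 0, 0, 0, 0, 0]

```text
t: 22.87
tool_pos: [0.6244, 0.0057, 0.3175]
eef_rot: [0.721, -0.693, -0.001, 0.001]
wrist_force: [0.1, -0.4, -1.4]
opening: 0.0079
grasp_force: 30.0
```

Request:
move_arm:
  moves:
    - [0, 0, 0, 0, 0, 0, 35]
    - [0, 0, 0, 0, 0, 0, 35]
    - [0, 0, 0, 0, 0, 0, 35]
    - [0, 0, 0, 0, 0, 0, 35]
    - [0, 0, 0, 0, 0, 0, 35]

```text
t: 23.28
tool_pos: [0.6251, 0.0056, 0.3175]
eef_rot: [0.721, -0.693, 0.0, -0.0]
wrist_force: [0.6, 0.3, 0.2]
opening: 0.0282
grasp_force: 0.0
```

Request:
move_arm:
  moves:
    - [0, 0, 0, 0, 0, -0.02, 35]
    - [0, 0, 0, 0, 0, -0.03, 35]
    - [0, 0, 0, 0, 0, -0.04, 35]
    - [0, 0, 0, 0, 0.04, 0, 35]
    - [0, 0, 0, 0, 0.04, 0, 35]
    - [0, 0, 0, 0, 0.04, 0, 35]
    - [0, 0, 0, 0, 0.04, 0, 35]
    - [0, 0, 0, 0, 0, 0, 35]

```text
t: 23.95
tool_pos: [0.4583, -0.0021, 0.4065]
eef_rot: [0.721, -0.693, -0.002, 0.002]
wrist_force: [-0.9, 0.8, -0.2]
opening: 0.0306
grasp_force: 0.0
```

```bash
python3 - <<'E'
from tabs import *
print(robot.get_obs()['opening'])
o,c=tabs()
y=o.get('green',(np.array([.3933,.2975]),-137))
a=go(*y[0],.36,-136)
E
```

```text
0.030588885860917327
red 60 [0.6238 0.0063] ztop 0.160 axis -86.0 rail frame [-0.0018  0.0357]
yellow 61 [ 0.6282 -0.1359] ztop 0.161 axis -86.4 rail frame [-0.0028 -0.1067]
green few 0
blue 64 [ 0.6281 -0.0657] ztop 0.160 axis -88.6 rail frame [-0.0002 -0.0365]
now [ 0.4617 -0.0014  0.4076] th -87.74 tilt 0.05 t 24.0 F [0.4 0.1 0.3]
turn 48.26 (7 rows of 6.895) shift [-0.1585  0.2625  0.0476] 8 rows of [-0.0198  0.0328  0.0059] both max 8
```

Request:
move_arm:
  moves:
    - [0, 0, 6.9, 0, 0, 0, 35]
    - [0, 0, 6.9, 0, 0, 0, 35]
    - [0, 0, 6.9, 0, 0, 0, 35]
    - [0, 0, 6.9, 0, 0, 0, 35]
    - [0, 0, 6.9, 0, 0, 0, 35]
    - [0, 0, 6.9, 0, 0, 0, 35]
    - [0, 0, 6.9, 0, 0, 0, 35]

```text
t: 24.58
tool_pos: [0.4663, -0.0004, 0.4074]
eef_rot: [-0.371, 0.929, -0.0, 0.0]
wrist_force: [0.3, -0.0, -0.1]
opening: 0.0305
grasp_force: 0.0
```

Request:
move_arm:
  moves:
    - [0, 0, 0, -0.0198, 0.0328, 0.0059, 35]
    - [0, 0, 0, -0.0198, 0.0328, 0.0059, 35]
    - [0, 0, 0, -0.0198, 0.0328, 0.0059, 35]
    - [0, 0, 0, -0.0198, 0.0328, 0.0059, 35]
    - [0, 0, 0, -0.0198, 0.0328, 0.0059, 35]
    - [0, 0, 0, -0.0198, 0.0328, 0.0059, 35]
    - [0, 0, 0, -0.0198, 0.0328, 0.0059, 35]
    - [0, 0, 0, -0.0198, 0.0328, 0.0059, 35]

```text
t: 25.25
tool_pos: [0.3972, 0.3008, 0.36]
eef_rot: [-0.374, 0.927, 0.0, 0.001]
wrist_force: [0.7, 0.3, -0.8]
opening: 0.0304
grasp_force: 0.0
```

Request:
move_arm:
  moves:
    - [0, 0, 0, 0, 0, 0, 35]
    - [0, 0, 0, 0, 0, 0, 35]

```text
t: 25.42
tool_pos: [0.3975, 0.3007, 0.3594]
eef_rot: [-0.376, 0.927, -0.0, -0.0]
wrist_force: [0.1, -0.4, 0.3]
opening: 0.03
grasp_force: 0.0
```

```bash
python3 - <<'E'
from tabs import *
o,c=tabs("wrist")
y=o['green'];a=go(*y[0],.266,y[1])
m=cv2.inRange(cv2.cvtColor(c["image"],cv2.COLOR_BGR2HSV),(45,120,50),(80,255,255))
n,l,st,ce=cv2.connectedComponentsWithStats(m);i=1+np.argmax(st[1:,4]);print(st[i],ce[i])
E
```

```text
red few 0
yellow few 0
green 464 [0.3907 0.2994] ztop 0.112 axis -138.3 rail frame [-0.2234  0.3375]
blue few 0
now [0.3976 0.2994 0.3596] th -135.99 tilt 0.05 t 25.47 F [ 0.3 -0.9 -0.3]
turn 2.30 (1 rows of 2.296) shift [0.0051 0.0046 0.0936] 3 rows of [0.0017 0.0015 0.0312] both max 3
[275 185  12  48 464] [280.08405172 209.21336207]
```

Request:
move_arm:
  moves:
    - [0, 0, 2.2, 0.0045, 0.003, 0.031, 35]
    - [0, 0, 0, 0, 0, 0.031, 35]
    - [0, 0, 0, 0, 0, 0.031, 35]
    - [0, 0, 0, 0, 0, 0, 35]
    - [0, 0, 0, 0, 0, 0, 0]
    - [0, 0, 0, 0, 0, 0, 0]
    - [0, 0, 0, 0, 0, 0, 0]
    - [0, 0, 0, 0, 0, 0, 0]

```text
t: 26.13
tool_pos: [0.3926, 0.2976, 0.2689]
eef_rot: [-0.356, 0.934, 0.001, 0.002]
wrist_force: [0.8, -0.3, 0.3]
opening: 0.0116
grasp_force: 0.0
```

Request:
move_arm:
  moves:
    - [0, 0, 0, 0, 0, 0, 0]
    - [0, 0, 0, 0, 0, 0, 0]
    - [0, 0, 0, 0, 0, 0, 0]
    - [0, 0, 0, 0, 0, 0, 0]

```text
t: 26.47
tool_pos: [0.3924, 0.2979, 0.2683]
eef_rot: [-0.357, 0.934, 0.001, 0.001]
wrist_force: [-0.8, 0.4, 7.0]
opening: 0.0078
grasp_force: 30.0
```

Request:
move_arm:
  moves:
    - [0, 0, 0, 0, 0, -0.02, 0]
    - [0, 0, 0, 0, 0, -0.03, 0]
    - [0, 0, 0, 0, 0, -0.035, 0]
    - [0, 0, 0, 0, 0, -0.035, 0]
    - [0, 0, 0, 0, 0, -0.035, 0]
    - [0, 0, 0, 0, 0, 0, 0]
    - [0, 0, 0, 0, 0, 0, 0]

```text
t: 27.05
tool_pos: [0.3919, 0.2973, 0.4237]
eef_rot: [-0.356, 0.934, 0.001, 0.002]
wrist_force: [-0.2, 0.5, -3.1]
opening: 0.0077
grasp_force: 30.0
```

```bash
python3 - <<'E'
from h import *
a=go(*tw(-.16,-.06+.105),.42,-87.8); a=go(*tw(0,-.06+.105),.42,-87.8,a)
E
```

```text
now [0.3919 0.2973 0.4237] th -138.28 tilt 0.26 t 27.05 F [-0.2  0.5 -3.1]
turn -50.48 (8 rows of -6.310) shift [ 0.2303 -0.0623  0.0037] 6 rows of [ 0.0384 -0.0104  0.0006] both max 8
turn -0.00 (0 rows of -0.000) shift [ 0.   -0.16 -0.  ] 4 rows of [ 0.   -0.04 -0.  ] both max 4
```

Request:
move_arm:
  moves:
    - [0, 0, -6.31, 0, 0, 0, 0]
    - [0, 0, -6.31, 0, 0, 0, 0]
    - [0, 0, -6.31, 0, 0, 0, 0]
    - [0, 0, -6.31, 0, 0, 0, 0]
    - [0, 0, -6.31, 0, 0, 0, 0]
    - [0, 0, -6.31, 0, 0, 0, 0]
    - [0, 0, -6.31, 0, 0, 0, 0]
    - [0, 0, -6.31, 0, 0, 0, 0]

```text
t: 27.72
tool_pos: [0.3917, 0.297, 0.4196]
eef_rot: [0.722, -0.692, -0.0, 0.002]
wrist_force: [0.2, 0.2, -0.6]
opening: 0.0079
grasp_force: 30.0
```

Request:
move_arm:
  moves:
    - [0, 0, 0, 0.0384, -0.0104, 0, 0]
    - [0, 0, 0, 0.0384, -0.0104, 0, 0]
    - [0, 0, 0, 0.0384, -0.0104, 0, 0]
    - [0, 0, 0, 0.0384, -0.0104, 0, 0]
    - [0, 0, 0, 0.0384, -0.0104, 0, 0]
    - [0, 0, 0, 0.0384, -0.0104, 0, 0]
    - [0, 0, 0, 0, 0, 0, 0]

```text
t: 28.3
tool_pos: [0.4636, 0.0645, 0.4197]
eef_rot: [0.718, -0.696, -0.001, 0.003]
wrist_force: [0.6, 0.9, -1.0]
opening: 0.0079
grasp_force: 30.0
```

Request:
move_arm:
  moves:
    - [0, 0, 0, 0, -0.04, 0, 0]
    - [0, 0, 0, 0, -0.04, 0, 0]
    - [0, 0, 0, 0, -0.04, 0, 0]
    - [0, 0, 0, 0, -0.04, 0, 0]
    - [0, 0, 0, 0, 0, 0, 0]
    - [0, 0, 0, 0, 0, 0, 0]

```text
t: 28.8
tool_pos: [0.6247, 0.076, 0.4168]
eef_rot: [0.72, -0.694, -0.002, 0.004]
wrist_force: [-0.9, -0.7, -2.5]
opening: 0.0077
grasp_force: 30.0
```

```bash
python3 - <<'E'
from h import *
print(robot.get_obs()['opening'])
a=go(*tw(0,-.06+.105),.3155,-87.8)
E
```

```text
0.007708681071356265
now [0.6247 0.076  0.4168] th -87.87 tilt 0.48 t 28.8 F [-0.9 -0.7 -2.5]
turn -0.07 (1 rows of -0.073) shift [0.0003 0.0018 0.1013] 3 rows of [0.0001 0.0006 0.0338] both max 3
```

Request:
move_arm:
  moves:
    - [0, 0, 0, 0, 0, 0.034, 0]
    - [0, 0, 0, 0, 0, 0.034, 0]
    - [0, 0, 0, 0, 0, 0.022, 0]
    - [0, 0, 0, 0, 0, 0.012, 0]
    - [0, 0, 0, 0, 0, 0.002, 0]
    - [0, 0, 0, 0, 0, 0, 0]
    - [0, 0, 0, 0, 0, 0, 0]

```text
t: 29.38
tool_pos: [0.6222, 0.0757, 0.3184]
eef_rot: [0.721, -0.693, -0.001, 0.001]
wrist_force: [-0.1, -0.3, -1.2]
opening: 0.0077
grasp_force: 30.0
```

Request:
move_arm:
  moves:
    - [0, 0, 0, 0, 0, 0, 35]
    - [0, 0, 0, 0, 0, 0, 35]
    - [0, 0, 0, 0, 0, 0, 35]
    - [0, 0, 0, 0, 0, 0, 35]
    - [0, 0, 0, 0, 0, 0, 35]

```text
t: 29.8
tool_pos: [0.6231, 0.0757, 0.3184]
eef_rot: [0.721, -0.693, 0.0, -0.0]
wrist_force: [-0.2, -0.3, 0.4]
opening: 0.0282
grasp_force: 0.0
```

Request:
move_arm:
  moves:
    - [0, 0, 0, 0, 0, -0.02, 35]
    - [0, 0, 0, 0, 0, -0.03, 35]
    - [0, 0, 0, 0, 0, -0.04, 35]
    - [0, 0, 0, 0, 0.04, 0, 35]
    - [0, 0, 0, 0, 0.04, 0, 35]
    - [0, 0, 0, 0, 0.04, 0, 35]
    - [0, 0, 0, 0, 0.04, 0, 35]
    - [0, 0, 0, 0, 0, 0, 35]

```text
t: 30.47
tool_pos: [0.4566, 0.0675, 0.4073]
eef_rot: [0.721, -0.693, -0.002, 0.002]
wrist_force: [-0.5, 0.5, -0.5]
opening: 0.0305
grasp_force: 0.0
```

```bash
python3 - <<'E'
from tabs import *
o,c=tabs()
a=np.vstack([c["image"][170:260,150:430],c["image"][170:190,150:430]*0])
a=cv2.resize(c["image"][170:260,150:430],(700,225),interpolation=cv2.INTER_CUBIC)
s=cam("side")["image"];cv2.imwrite('pics/v6.png',np.vstack([a,cv2.resize(s[130:320,200:440],(470,372)).copy() if 0 else np.pad(cv2.resize(s[140:320,200:440],(480,360)),((0,0),(0,220),(0,0)))]))
go(.46,-.03,.40,2.2)
# dial pointers
hsv=cv2.cvtColor(c["image"],cv2.COLOR_BGR2HSV)
for n,ctr in(('black',tw(-.032,.168)),('red',tw(-.032,-.288))):
    P=cloud(c); m=(np.hypot(P[...,0]-ctr[0],P[...,1]-ctr[1])<.03)&(P[...,2]>.145)
    mt=m&(P[...,2]>.151); q=P[mt][:,:2]
    wm=m&(hsv[...,1]<90)&(hsv[...,2]>140); w=P[wm][:,:2]
    if len(q)>5:
        e,v=np.linalg.eigh(np.cov(q.T)); print(n,ctr,q.mean(0),'bar axis',np.degrees(np.arctan2(v[1,1],v[0,1])),'white',len(w),w.mean(0) if len(w) else '')
E
```

```text
red 59 [0.6234 0.0056] ztop 0.161 axis -87.4 rail frame [-0.0021  0.035 ]
yellow 60 [ 0.6281 -0.1359] ztop 0.160 axis -86.2 rail frame [-0.0029 -0.1067]
green 53 [0.6218 0.0765] ztop 0.162 axis -89.2 rail frame [-0.0011  0.1059]
blue 64 [ 0.628  -0.0657] ztop 0.161 axis -88.1 rail frame [-0.0003 -0.0365]
now [0.4619 0.0692 0.4089] th -87.73 tilt 0.12 t 30.57 F [ 0.6 -0.3  0. ]
turn -89.93 (13 rows of -6.917) shift [-0.0057  0.099   0.0089] 3 rows of [-0.0019  0.033   0.003 ] both max 13
black (np.float64(0.5861744347481568), np.float64(0.19734776006618374)) [0.58605687 0.19604882] bar axis 169.75013680733363 white 9 [0.59841743 0.19445036]
red (np.float64(0.6036792756920659), np.float64(-0.2583161298170595)) [ 0.60346766 -0.25809437] bar axis 141.13809500438265 white 16 [ 0.61526123 -0.26753537]
```

View pics/v6.png

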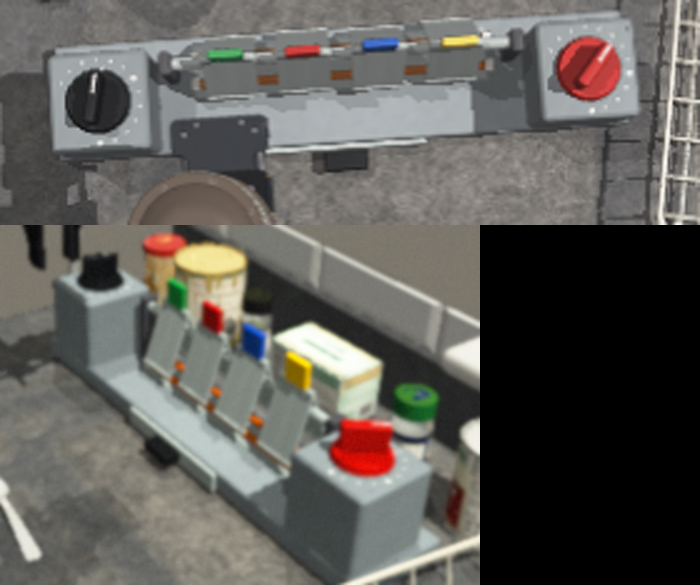

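All four hang side by side within 3 mm of the bar's axis, and the tray is flush with the base, its pull at (345,160) in the crop. Now the black dial.

```bash
python3 - <<'E'
from h import *
a=go(*tw(-.032,.168),.40,-10)
E
```

```text
now [0.4619 0.0692 0.4089] th -87.73 tilt 0.12 t 30.57 F [ 0.6 -0.3  0. ]
turn -77.73 (11 rows of -7.066) shift [ 0.1001 -0.1478  0.0089] 5 rows of [ 0.02   -0.0296  0.0018] both max 11
```

Request:
move_arm:
  moves:
    - [0, 0, -7.07, 0, 0, 0, 35]
    - [0, 0, -7.07, 0, 0, 0, 35]
    - [0, 0, -7.07, 0, 0, 0, 35]
    - [0, 0, -7.07, 0, 0, 0, 35]
    - [0, 0, -7.07, 0, 0, 0, 35]
    - [0, 0, -7.07, 0, 0, 0, 35]
    - [0, 0, -7.07, 0, 0, 0, 35]
    - [0, 0, -7.07, 0, 0, 0, 35]

```text
t: 31.23
tool_pos: [0.4648, 0.0699, 0.408]
eef_rot: [0.964, -0.266, 0.0, -0.0]
wrist_force: [1.3, 0.9, 0.6]
opening: 0.03
grasp_force: 0.0
```

Request:
move_arm:
  moves:
    - [0, 0, -7.07, 0, 0, 0, 35]
    - [0, 0, -7.07, 0, 0, 0, 35]
    - [0, 0, -7.07, 0, 0, 0, 35]
    - [0, 0, 0, 0.02, -0.0296, 0.001, 35]
    - [0, 0, 0, 0.02, -0.0296, 0.001, 35]
    - [0, 0, 0, 0.02, -0.0296, 0.001, 35]
    - [0, 0, 0, 0.02, -0.0296, 0.001, 35]
    - [0, 0, 0, 0.02, -0.0296, 0.001, 35]

```text
t: 31.9
tool_pos: [0.59, 0.1994, 0.4025]
eef_rot: [0.996, -0.088, 0.0, -0.0]
wrist_force: [1.2, -1.1, 1.1]
opening: 0.0303
grasp_force: 0.0
```

Request:
move_arm:
  moves:
    - [0, 0, 0, 0, 0, 0, 35]
    - [0, 0, 0, 0, 0, 0, 35]

```text
t: 32.07
tool_pos: [0.5896, 0.1994, 0.4009]
eef_rot: [0.996, -0.087, -0.001, 0.001]
wrist_force: [-0.9, -0.2, 0.1]
opening: 0.0305
grasp_force: 0.0
```

```bash
python3 - <<'E'
from h import *
a=go(*tw(-.032,.168),.317,-10)
c=cam("wrist");cv2.imwrite('pics/w7.png',c["image"])
P=cloud(c);ctr=tw(-.032,.168)
m=(np.hypot(P[...,0]-ctr[0],P[...,1]-ctr[1])<.035)&(P[...,2]>.152)&(P[...,2]<.175)
q=P[m][:,:2];e,v=np.linalg.eigh(np.cov(q.T));print(len(q),q.mean(0),q.max(0)-q.min(0),'axis',np.degrees(np.arctan2(v[1,1],v[0,1])),np.sqrt(e))
E
```

```text
now [0.5896 0.1994 0.4009] th -10.0 tilt 0.13 t 32.07 F [-0.9 -0.2  0.1]
turn 0.00 (1 rows of 0.005) shift [-0.003   0.0026  0.0839] 3 rows of [-0.001   0.0009  0.028 ] both max 3
946 [0.58670415 0.19794132] [0.04478264 0.01783757] axis 170.1969258752201 [0.00330355 0.01311914]
```

View pics/w7.png

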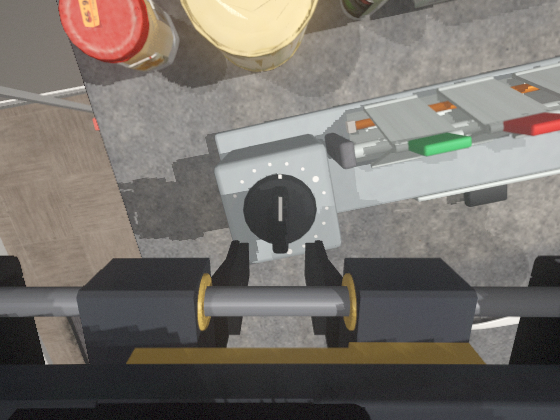

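The pointer (280,208) lies straight along the tool's x axis, so θ is about -10° and the stop is about 168° clockwise. Lower and grip.

Request:
move_arm:
  moves:
    - [0, 0, 0, -0.003, 0.002, 0.028, 35]
    - [0, 0, 0, 0, 0, 0.028, 35]
    - [0, 0, 0, 0, 0, 0.028, 35]
    - [0, 0, 0, 0, 0, 0, 35]
    - [0, 0, 0, 0, 0, 0, 0]
    - [0, 0, 0, 0, 0, 0, 0]
    - [0, 0, 0, 0, 0, 0, 0]
    - [0, 0, 0, 0, 0, 0, 0]

```text
t: 32.78
tool_pos: [0.5848, 0.1967, 0.3215]
eef_rot: [0.996, -0.087, 0.002, -0.002]
wrist_force: [-1.2, 5.7, 2.2]
opening: 0.0122
grasp_force: 30.4
```

Request:
move_arm:
  moves:
    - [0, 0, 0, 0, 0, 0, 0]
    - [0, 0, 0, 0, 0, 0, 0]
    - [0, 0, 0, 0, 0, 0, 0]

```text
t: 33.03
tool_pos: [0.5848, 0.197, 0.3214]
eef_rot: [0.996, -0.087, 0.002, -0.001]
wrist_force: [-1.3, 2.2, 6.6]
opening: 0.0116
grasp_force: 30.0
```

Request:
move_arm:
  moves:
    - [0, 0, 7, 0, 0, 0, 0]
    - [0, 0, 7, 0, 0, 0, 0]
    - [0, 0, 7, 0, 0, 0, 0]
    - [0, 0, 7, 0, 0, 0, 0]
    - [0, 0, 7, 0, 0, 0, 0]
    - [0, 0, 7, 0, 0, 0, 0]

```text
t: 33.53
tool_pos: [0.5848, 0.1971, 0.3214]
eef_rot: [0.898, -0.441, 0.002, -0.002]
wrist_force: [-0.3, 1.6, 7.6]
opening: 0.0116
grasp_force: 30.0
```

```bash
cat > st.py <<'E'
from h import *
o=robot.get_obs();go(*o['tool_pos'],-177.8);print(o['torque'].round(2),o['wrist_force'].round(1),o['opening'].round(4),o['grasp_force'],o['joint_positions'].round(2))
E
python3 st.py
```

```text
now [0.5848 0.1971 0.3214] th -52.29 tilt 0.29 t 33.53 F [-0.3  1.6  7.6]
turn 125.51 (18 rows of 6.973) shift [-0.  0. -0.] 1 rows of [-0.  0. -0.] both max 18Traceback (most recent call last):
  File "st.py", line 2, in <module>
    o=robot.get_obs();go(*o['tool_pos'],-177.8);print(o['torque'].round(2),o['wrist_force'].round(1),o['opening'].round(4),o['grasp_force'],o['joint_positions'].round(2))
                                                                                                     ^^^^^^^^^^^^^^^^^^
AttributeError: 'float' object has no attribute 'round'
```

Request:
move_arm:
  moves:
    - [0, 0, 7, 0, 0, 0, 0]
    - [0, 0, 7, 0, 0, 0, 0]
    - [0, 0, 7, 0, 0, 0, 0]
    - [0, 0, 7, 0, 0, 0, 0]
    - [0, 0, 7, 0, 0, 0, 0]
    - [0, 0, 7, 0, 0, 0, 0]
    - [0, 0, 7, 0, 0, 0, 0]
    - [0, 0, 7, 0, 0, 0, 0]

```text
t: 34.2
tool_pos: [0.585, 0.1972, 0.3214]
eef_rot: [-0.586, 0.81, -0.001, 0.003]
wrist_force: [0.0, 1.6, 5.6]
opening: 0.0117
grasp_force: 30.0
```

Request:
move_arm:
  moves:
    - [0, 0, 7, 0, 0, 0, 0]
    - [0, 0, 7, 0, 0, 0, 0]
    - [0, 0, 7, 0, 0, 0, 0]
    - [0, 0, 7, 0, 0, 0, 0]
    - [0, 0, 7, 0, 0, 0, 0]
    - [0, 0, 7, 0, 0, 0, 0]
    - [0, 0, 7, 0, 0, 0, 0]
    - [0, 0, 0, 0, 0, 0, 0]

```text
t: 34.87
tool_pos: [0.5851, 0.197, 0.3214]
eef_rot: [-0.198, 0.98, 0.001, 0.003]
wrist_force: [0.6, 2.4, 5.6]
opening: 0.0115
grasp_force: 30.0
```

```bash
sed -i "s/o\['opening'\].round(4)/o['opening']/" st.py; python3 st.py
```

```text
now [0.5851 0.197  0.3214] th -157.21 tilt 0.33 t 34.87 F [0.6 2.4 5.6]
turn 20.59 (3 rows of 6.865) shift [-0.  0. -0.] 1 rows of [-0.  0. -0.] both max 3
[ 0.54 -0.29 -0.1 ] [0.6 2.4 5.6] 0.011548158730950853 30.00651866197586 [ 0.59  0.44 -0.13  0.   -1.   -1.76]
```

Request:
move_arm:
  moves:
    - [0, 0, 5, 0, 0, 0, 0]
    - [0, 0, 5, 0, 0, 0, 0]
    - [0, 0, 4, 0, 0, 0, 0]
    - [0, 0, 0, 0, 0, 0, 0]

```text
t: 35.2
tool_pos: [0.5851, 0.197, 0.3214]
eef_rot: [-0.077, 0.997, 0.001, 0.003]
wrist_force: [0.8, 0.6, 5.8]
opening: 0.0115
grasp_force: 30.0
```

```bash
python3 st.py
```

```text
now [0.5851 0.197  0.3214] th -171.12 tilt 0.33 t 35.2 F [0.8 0.6 5.8]
turn 6.68 (1 rows of 6.685) shift [-0.  0. -0.] 1 rows of [-0.  0. -0.] both max 1
[ 0.48 -0.27 -0.01] [0.8 0.6 5.8] 0.011488767114021267 30.00262677669525 [ 0.59  0.44 -0.13  0.   -1.   -2.  ]
```

Request:
move_arm:
  moves:
    - [0, 0, 3, 0, 0, 0, 0]
    - [0, 0, 3, 0, 0, 0, 0]
    - [0, 0, 0, 0, 0, 0, 0]

```text
t: 35.45
tool_pos: [0.5851, 0.197, 0.3214]
eef_rot: [-0.025, 1.0, 0.001, 0.003]
wrist_force: [1.3, 1.2, 4.8]
opening: 0.0114
grasp_force: 30.0
```

```bash
python3 st.py
```

```text
now [0.5851 0.197  0.3214] th -177.08 tilt 0.33 t 35.45 F [1.3 1.2 4.8]
turn 0.72 (1 rows of 0.719) shift [-0.  0. -0.] 1 rows of [-0.  0. -0.] both max 1
[ 0.36 -0.27 -0.09] [1.3 1.2 4.8] 0.011416373362705064 30.0087708234787 [ 0.59  0.44 -0.13  0.   -1.   -2.11]
```

Request:
move_arm:
  moves:
    - [0, 0, 3, 0, 0, 0, 0]
    - [0, 0, 0, 0, 0, 0, 0]

```text
t: 35.62
tool_pos: [0.5851, 0.197, 0.3214]
eef_rot: [-0.001, 1.0, 0.001, 0.003]
wrist_force: [1.0, 1.2, 5.4]
opening: 0.0116
grasp_force: 30.4
```

```bash
python3 st.py
```

```text
now [0.5851 0.197  0.3214] th -179.93 tilt 0.33 t 35.62 F [1.  1.2 5.4]
turn -2.13 (1 rows of -2.135) shift [-0.  0. -0.] 1 rows of [-0.  0. -0.] both max 1
[ 0.34 -0.32  0.55] [1.  1.2 5.4] 0.011649343166774696 30.360001623630524 [ 0.59  0.44 -0.13  0.   -1.   -2.16]
```

Request:
move_arm:
  moves:
    - [0, 0, 3, 0, 0, 0, 0]
    - [0, 0, 0, 0, 0, 0, 0]

```text
t: 35.78
tool_pos: [0.5851, 0.1971, 0.3214]
eef_rot: [0.025, 1.0, 0.001, 0.003]
wrist_force: [1.0, 0.6, 5.4]
opening: 0.0124
grasp_force: 31.7
```

```bash
python3 st.py
```

```text
now [0.5851 0.1971 0.3214] th 177.13 tilt 0.31 t 35.78 F [1.  0.6 5.4]
turn 354.93 (50 rows of 7.099) shift [-0.  0. -0.] 1 rows of [-0.  0. -0.] both max 50
[ 0.33 -0.25  0.74] [1.  0.6 5.4] 0.012411495393191184 31.659217650303617 [ 0.59  0.44 -0.13  0.   -1.   -2.21]
```

At the stop (torque 0.55 to 0.74 N m). Now back 120° to θ ≈ -57.8.

Request:
move_arm:
  moves:
    - [0, 0, -7, 0, 0, 0, 0]
    - [0, 0, -7, 0, 0, 0, 0]
    - [0, 0, -7, 0, 0, 0, 0]
    - [0, 0, -7, 0, 0, 0, 0]
    - [0, 0, -7, 0, 0, 0, 0]
    - [0, 0, -7, 0, 0, 0, 0]
    - [0, 0, -7, 0, 0, 0, 0]
    - [0, 0, -7, 0, 0, 0, 0]

```text
t: 36.45
tool_pos: [0.585, 0.1971, 0.3214]
eef_rot: [-0.449, 0.894, -0.0, 0.003]
wrist_force: [0.1, 2.5, 6.1]
opening: 0.0116
grasp_force: 30.0
```

Request:
move_arm:
  moves:
    - [0, 0, -7, 0, 0, 0, 0]
    - [0, 0, -7, 0, 0, 0, 0]
    - [0, 0, -7, 0, 0, 0, 0]
    - [0, 0, -7, 0, 0, 0, 0]
    - [0, 0, -7, 0, 0, 0, 0]
    - [0, 0, -7, 0, 0, 0, 0]
    - [0, 0, -7, 0, 0, 0, 0]
    - [0, 0, -7, 0, 0, 0, 0]

```text
t: 37.12
tool_pos: [0.5849, 0.197, 0.3214]
eef_rot: [0.816, -0.578, 0.001, -0.002]
wrist_force: [-0.4, 2.5, 6.6]
opening: 0.0119
grasp_force: 30.0
```

Request:
move_arm:
  moves:
    - [0, 0, -7, 0, 0, 0, 0]
    - [0, 0, -6, 0, 0, 0, 0]
    - [0, 0, 0, 0, 0, 0, 0]
    - [0, 0, 0, 0, 0, 0, 0]

```text
t: 37.45
tool_pos: [0.5849, 0.1971, 0.3214]
eef_rot: [0.875, -0.484, 0.002, -0.002]
wrist_force: [-0.2, 1.5, 6.6]
opening: 0.0122
grasp_force: 29.9
```

```bash
python3 st.py
```

```text
now [0.5849 0.1971 0.3214] th -57.95 tilt 0.29 t 37.45 F [-0.2  1.5  6.6]
turn 119.85 (17 rows of 7.050) shift [-0.  0. -0.] 1 rows of [-0.  0. -0.] both max 17
[0.52 0.15 0.04] [-0.2  1.5  6.6] 0.012154070675355885 29.93164837360382 [ 0.59  0.44 -0.13  0.   -1.   -0.03]
```

Release, lift and check with the wrist camera.

Request:
move_arm:
  moves:
    - [0, 0, 0, 0, 0, 0, 35]
    - [0, 0, 0, 0, 0, 0, 35]
    - [0, 0, 0, 0, 0, 0, 35]
    - [0, 0, 0, 0, 0, 0, 35]
    - [0, 0, 0, 0, 0, 0, 35]
    - [0, 0, 0, 0, 0, -0.028, 35]
    - [0, 0, 0, 0, 0, -0.028, 35]
    - [0, 0, 0, 0, 0, -0.028, 35]

```text
t: 38.12
tool_pos: [0.5842, 0.1963, 0.4032]
eef_rot: [0.875, -0.485, -0.0, 0.001]
wrist_force: [1.5, 1.2, 0.0]
opening: 0.0302
grasp_force: 0.0
```

Request:
move_arm:
  moves:
    - [0, 0, 0, 0, 0, 0, 35]
    - [0, 0, 0, 0, 0, 0, 35]

```text
t: 38.28
tool_pos: [0.5843, 0.1964, 0.4049]
eef_rot: [0.875, -0.485, 0.001, -0.002]
wrist_force: [0.0, 0.1, -0.9]
opening: 0.0303
grasp_force: 0.0
```

```bash
python3 - <<'E'
from h import *
c=cam("wrist")
P=cloud(c);ctr=(.5865,.198)
m=(np.hypot(P[...,0]-ctr[0],P[...,1]-ctr[1])<.035)&(P[...,2]>.152)&(P[...,2]<.175)
q=P[m][:,:2];e,v=np.linalg.eigh(np.cov(q.T));print(len(q),q.mean(0),'axis',np.degrees(np.arctan2(v[1,1],v[0,1])))
im=c["image"][130:270,180:380];cv2.imwrite('pics/w8.png',cv2.resize(im,None,fx=3,fy=3,interpolation=cv2.INTER_CUBIC))
a=go(*tw(-.032,-.288),.40,-38)
E
```

```text
941 [0.58579801 0.19655919] axis 122.03905732426017
now [0.584  0.1962 0.403 ] th -58.05 tilt 0.04 t 38.33 F [-0.4  0.7 -0.4]
turn -20.05 (3 rows of -6.682) shift [0.2954 0.3461 0.003 ] 11 rows of [0.0269 0.0315 0.0003] both max 11
```

View pics/w8.png

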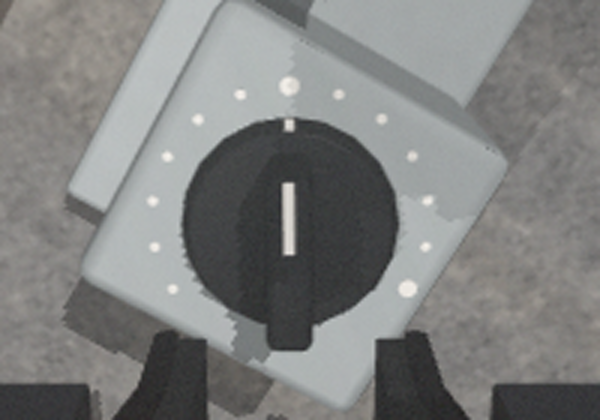

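The black pointer is exactly at the upper large dot (288,86), six clicks from the stop dot (408,288). Now the red dial.

Request:
move_arm:
  moves:
    - [0, 0, -6.68, 0, 0, 0, 35]
    - [0, 0, -6.68, 0, 0, 0, 35]
    - [0, 0, -6.68, 0, 0, 0, 35]
    - [0, 0, 0, 0.0269, 0.0315, 0, 35]
    - [0, 0, 0, 0.0269, 0.0315, 0, 35]
    - [0, 0, 0, 0.0269, 0.0315, 0, 35]
    - [0, 0, 0, 0.0269, 0.0315, 0, 35]
    - [0, 0, 0, 0.0269, 0.0315, 0, 35]

```text
t: 39.0
tool_pos: [0.5927, -0.0122, 0.4011]
eef_rot: [0.946, -0.325, -0.002, 0.001]
wrist_force: [1.7, -0.8, 0.6]
opening: 0.0306
grasp_force: 0.0
```

Request:
move_arm:
  moves:
    - [0, 0, 0, 0.0269, 0.0315, 0, 35]
    - [0, 0, 0, 0.0269, 0.0315, 0, 35]
    - [0, 0, 0, 0.0269, 0.0315, 0, 35]
    - [0, 0, 0, 0.0269, 0.0315, 0, 35]
    - [0, 0, 0, 0.0269, 0.0315, 0, 35]
    - [0, 0, 0, 0.0269, 0.0315, 0, 35]
    - [0, 0, 0, 0, 0, 0, 35]
    - [0, 0, 0, 0, 0, 0, 35]

```text
t: 39.67
tool_pos: [0.6036, -0.2611, 0.4002]
eef_rot: [0.945, -0.328, -0.002, 0.0]
wrist_force: [0.3, 1.0, 0.2]
opening: 0.0301
grasp_force: 0.0
```

```bash
cat > red.py <<'E'
from h import *
c=cam("wrist")
P=cloud(c);ctr=tw(-.032,-.288)
m=(np.hypot(P[...,0]-ctr[0],P[...,1]-ctr[1])<.035)&(P[...,2]>.152)&(P[...,2]<.175)
q=P[m][:,:2];e,v=np.linalg.eigh(np.cov(q.T));ax=np.degrees(np.arctan2(v[1,1],v[0,1]));print(len(q),q.mean(0),'axis',ax)
go(*ctr,.317,(ax+90)%180-90)
E
python3 red.py
```

```text
979 [ 0.60380505 -0.25885181] axis 142.30705737448608
now [ 0.6038 -0.2596  0.4007] th -38.11 tilt 0.23 t 39.72 F [-0.2 -0.1  0.5]
turn -0.41 (1 rows of -0.414) shift [-0.0009 -0.001   0.0837] 3 rows of [-0.0003 -0.0003  0.0279] both max 3
```

Request:
move_arm:
  moves:
    - [0, 0, 0, 0, -0.001, 0.028, 35]
    - [0, 0, 0, 0, 0, 0.028, 35]
    - [0, 0, 0, 0, 0, 0.026, 35]
    - [0, 0, 0, 0, 0, 0, 35]
    - [0, 0, 0, 0, 0, 0, 0]
    - [0, 0, 0, 0, 0, 0, 0]
    - [0, 0, 0, 0, 0, 0, 0]
    - [0, 0, 0, 0, 0, 0, 0]

```text
t: 40.38
tool_pos: [0.6047, -0.2589, 0.3234]
eef_rot: [0.946, -0.325, 0.001, 0.002]
wrist_force: [-3.6, -7.7, 2.1]
opening: 0.0117
grasp_force: 30.6
```

Request:
move_arm:
  moves:
    - [0, 0, 0, 0, 0, 0, 0]
    - [0, 0, 0, 0, 0, 0, 0]
    - [0, 0, 0, 0, 0, 0, 0]
    - [0, 0, 7, 0, 0, 0, 0]
    - [0, 0, 7, 0, 0, 0, 0]
    - [0, 0, 7, 0, 0, 0, 0]

```text
t: 40.88
tool_pos: [0.6042, -0.2595, 0.3233]
eef_rot: [0.869, -0.495, 0.001, 0.001]
wrist_force: [-3.4, -6.3, 3.8]
opening: 0.012
grasp_force: 30.0
```

Request:
move_arm:
  moves:
    - [0, 0, 7, 0, 0, 0, 0]
    - [0, 0, 7, 0, 0, 0, 0]
    - [0, 0, 7, 0, 0, 0, 0]
    - [0, 0, 7, 0, 0, 0, 0]
    - [0, 0, 7, 0, 0, 0, 0]
    - [0, 0, 7, 0, 0, 0, 0]
    - [0, 0, 7, 0, 0, 0, 0]
    - [0, 0, 7, 0, 0, 0, 0]

```text
t: 41.55
tool_pos: [0.6031, -0.2597, 0.3233]
eef_rot: [-0.535, 0.845, -0.0, -0.002]
wrist_force: [-7.4, -5.3, 5.7]
opening: 0.0118
grasp_force: 30.0
```

Request:
move_arm:
  moves:
    - [0, 0, 7, 0, 0, 0, 0]
    - [0, 0, 7, 0, 0, 0, 0]
    - [0, 0, 7, 0, 0, 0, 0]
    - [0, 0, 7, 0, 0, 0, 0]
    - [0, 0, 7, 0, 0, 0, 0]
    - [0, 0, 7, 0, 0, 0, 0]
    - [0, 0, 7, 0, 0, 0, 0]
    - [0, 0, 0, 0, 0, 0, 0]

```text
t: 42.22
tool_pos: [0.6024, -0.2588, 0.3233]
eef_rot: [-0.137, 0.991, 0.0, -0.003]
wrist_force: [-9.4, -2.4, 8.2]
opening: 0.0121
grasp_force: 30.0
```

```bash
python3 st.py
```

```text
now [ 0.6024 -0.2588  0.3233] th -164.25 tilt 0.39 t 42.22 F [-9.4 -2.4  8.2]
turn 13.55 (2 rows of 6.773) shift [-0.  0. -0.] 1 rows of [-0.  0. -0.] both max 2
[-0.45  2.84  0.02] [-9.4 -2.4  8.2] 0.012095379946009933 30.00380516052246 [-0.16  0.5  -0.02  0.   -1.06 -1.14]
```

Request:
move_arm:
  moves:
    - [0, 0, 4, 0, 0, 0, 0]
    - [0, 0, 4, 0, 0, 0, 0]
    - [0, 0, 4, 0, 0, 0, 0]
    - [0, 0, 4, 0, 0, 0, 0]
    - [0, 0, 0, 0, 0, 0, 0]

```text
t: 42.63
tool_pos: [0.6025, -0.2583, 0.3233]
eef_rot: [0.0, 1.0, -0.0, -0.004]
wrist_force: [-9.5, -0.5, 8.9]
opening: 0.0121
grasp_force: 30.5
```

```bash
python3 st.py
```

```text
now [ 0.6025 -0.2583  0.3233] th 179.98 tilt 0.41 t 42.63 F [-9.5 -0.5  8.9]
turn 357.78 (51 rows of 7.015) shift [-0.  0. -0.] 1 rows of [-0.  0. -0.] both max 51
[-0.07  2.93  0.54] [-9.5 -0.5  8.9] 0.012086351582037294 30.454482436180115 [-0.16  0.5  -0.02  0.   -1.06 -1.41]
```

At the red stop (0.54 N m). Back 80° to θ = -97.8.

Request:
move_arm:
  moves:
    - [0, 0, 0, 0, 0, 0, 0]
    - [0, 0, -7, 0, 0, 0, 0]
    - [0, 0, -7, 0, 0, 0, 0]
    - [0, 0, -7, 0, 0, 0, 0]
    - [0, 0, -7, 0, 0, 0, 0]
    - [0, 0, -7, 0, 0, 0, 0]
    - [0, 0, -7, 0, 0, 0, 0]
    - [0, 0, -7, 0, 0, 0, 0]

```text
t: 43.3
tool_pos: [0.6027, -0.2595, 0.3233]
eef_rot: [-0.417, 0.909, 0.0, -0.003]
wrist_force: [-8.9, -5.0, 6.6]
opening: 0.0117
grasp_force: 30.0
```

Request:
move_arm:
  moves:
    - [0, 0, -7, 0, 0, 0, 0]
    - [0, 0, -7, 0, 0, 0, 0]
    - [0, 0, -7, 0, 0, 0, 0]
    - [0, 0, -7, 0, 0, 0, 0]
    - [0, 0, -5.2, 0, 0, 0, 0]
    - [0, 0, 0, 0, 0, 0, 0]
    - [0, 0, 0, 0, 0, 0, 0]

```text
t: 43.88
tool_pos: [0.6034, -0.2598, 0.3233]
eef_rot: [-0.657, 0.754, -0.0, -0.002]
wrist_force: [-6.9, -7.2, 5.1]
opening: 0.012
grasp_force: 30.0
```

```bash
python3 st.py
```

```text
now [ 0.6034 -0.2598  0.3233] th -97.8 tilt 0.23 t 43.88 F [-6.9 -7.2  5.1]
turn 80.00 (12 rows of 6.667) shift [-0.  0. -0.] 1 rows of [-0.  0. -0.] both max 12
[-1.84  1.85 -0.03] [-6.9 -7.2  5.1] 0.011962444583593983 30.001010298728943 [-0.16  0.5  -0.02  0.   -1.05  0.02]
```

Request:
move_arm:
  moves:
    - [0, 0, 0, 0, 0, 0, 35]
    - [0, 0, 0, 0, 0, 0, 35]
    - [0, 0, 0, 0, 0, 0, 35]
    - [0, 0, 0, 0, 0, 0, 35]
    - [0, 0, 0, 0, 0, 0, 35]
    - [0, 0, 0, 0, 0, -0.028, 35]
    - [0, 0, 0, 0, 0, -0.028, 35]
    - [0, 0, 0, 0, 0, -0.028, 35]

```text
t: 44.55
tool_pos: [0.6051, -0.2577, 0.4054]
eef_rot: [-0.658, 0.753, 0.0, -0.0]
wrist_force: [0.6, 0.0, -0.1]
opening: 0.03
grasp_force: 0.0
```

Request:
move_arm:
  moves:
    - [0, 0, 0, 0, 0, -0.02, 35]
    - [0, 0, 0, 0, 0, 0, 35]
    - [0, 0, 0, 0, 0, 0, 35]

```text
t: 44.8
tool_pos: [0.605, -0.2577, 0.4264]
eef_rot: [-0.658, 0.753, -0.001, 0.001]
wrist_force: [0.7, -0.0, -0.7]
opening: 0.0307
grasp_force: 0.0
```

```bash
python3 red.py; python3 - <<'E'
from h import *
c=load("wrist");cv2.imwrite('pics/w9.png',cv2.resize(c["image"][110:270,160:400],None,fx=3,fy=3,interpolation=cv2.INTER_CUBIC))
E
```

```text
814 [ 0.60187086 -0.25923829] axis 82.40944795261933
now [ 0.6048 -0.2577  0.4247] th -97.78 tilt 0.05 t 44.85 F [-0.7  0.5 -0.7]
turn -180.19 (26 rows of -6.930) shift [-0.0008 -0.001   0.1077] 3 rows of [-0.0003 -0.0003  0.0359] both max 26
```

View pics/w9.png

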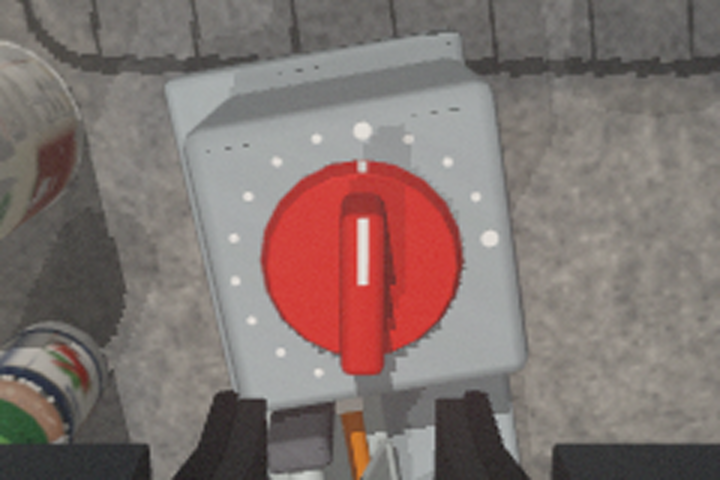

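The red pointer is at the upper large dot (362,131), four clicks from the stop. Last, I check the formers and the tray before handing in.

Request:
move_arm:
  moves:
    - [0, 0, 0, 0, 0.04, -0.01, 35]
    - [0, 0, 0, 0, 0.04, -0.01, 35]
    - [0, 0, 0, 0, 0.04, -0.01, 35]
    - [0, 0, 0, 0, 0.04, 0, 35]
    - [0, 0, 0, 0, 0.02, 0, 35]
    - [0, 0, 0, 0, 0, 0, 35]
    - [0, 0, 0, 0, 0, 0, 35]

```text
t: 45.43
tool_pos: [0.4255, -0.2335, 0.4544]
eef_rot: [-0.657, 0.754, 0.0, -0.0]
wrist_force: [1.4, 0.6, -0.6]
opening: 0.0302
grasp_force: 0.0
```

```bash
python3 - <<'E'
from tabs import *
o,c=tabs()
s=cam("side")["image"]
cv2.imwrite('pics/v10.png',np.vstack([cv2.resize(c["image"][115:265,130:430],(600,300)),cv2.resize(s[140:290,200:430],(460,300)).copy() if 0 else np.pad(cv2.resize(s[140:290,200:430],(460,300)),((0,0),(0,140),(0,0)))]))
E
```

```text
red 59 [0.6235 0.0052] ztop 0.161 axis -88.2 rail frame [-0.0021  0.0346]
yellow 59 [ 0.6282 -0.1361] ztop 0.160 axis -87.6 rail frame [-0.0028 -0.1068]
green 50 [0.6216 0.0766] ztop 0.162 axis -88.5 rail frame [-0.0012  0.106 ]
blue 64 [ 0.628  -0.0657] ztop 0.162 axis -87.9 rail frame [-0.0003 -0.0365]
```

View pics/v10.png

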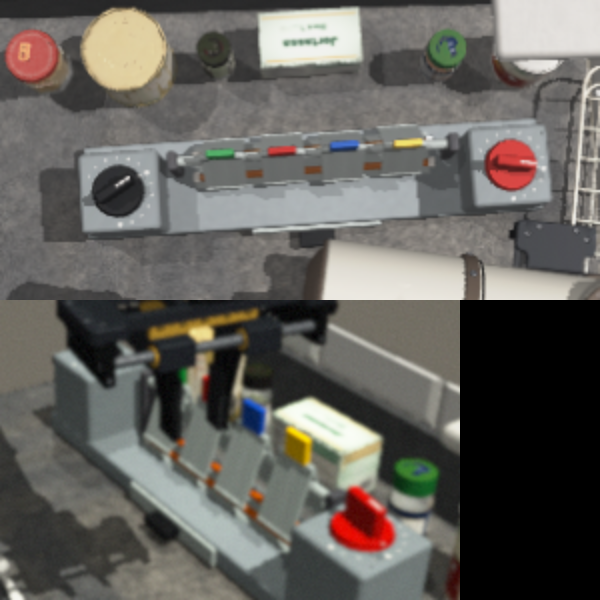

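Everything is in place: the formers are on the bar, the tray is flush, the dials are set, and the jars are untouched.

```bash
python3 -c "from rig import robot; print(robot.finish_job())"
```

```text
the job is handed in; nothing more can be done
None
```

The job is handed in (no verdict returned): all four formers hang on the bar, the tray was pushed against its stop, the black dial is six clicks and the red dial four clicks back from their stops, and both jars are where they were.

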